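# Demagnetise the bushes from the flap bin

### The arm

A 6-joint arm with a two-finger parallel gripper is mounted at the origin on the work surface. World frame = base frame: x ahead of the robot, y to its left, z up, the work surface at z = 0. Lengths are in m, angles in degrees, forces in N, time in s.
With the tool pointing down it reaches from about 0.325 to 1 m from the base axis. Payload 5.1 kg.
Tool frame: the origin (TCP) lies on the mounting face of the last link; the fingertips stand 173 mm ahead of it and the grasp point (between the pads) lies 155 mm ahead of it; z points along the fingers, y is the line along which they close (so a half turn about z gives the same grasp; the last joint's range is limited). The gripper opens to 85 mm and grips with 20 to 120 N. Pads are 22 mm wide; open, the fingers measure 114 mm over their backs; the gripper's body (76 mm by 85 mm) begins 54 mm behind the grasp point. The pads swing forward as they close: fully open they stand 13 mm farther back than shut.
Start: joints at [-81.222, 7.093, 94.555, -0, 78.352, -4.733], TCP at [0.152, -0.632, 0.405] pointing down, gripper open.
Joint ranges: [-149.61, 149.61], [-58.7, 133.49], [1.44, 155.28], [-77.14, 257.14], [18.33, 153.61], [-166.67, 166.67]. Speed limits (degrees/s): [147.25, 147.25, 180, 180, 180, 180].

### API

Orientations are given as [roll, pitch, yaw] about the fixed x, y, z axes, in that order (R = Rz(yaw) Ry(pitch) Rx(roll)).
In Python, from rig import r gives the robot as it stands. The module is installed in compiled form; this text tells all that it offers.
- The arm moves only by the tool carry_out, never from a script. Its argument "motion" is a list of rows, each a list of 5 numbers: the shift along the world's x, y, z in units of 0.1 m (1.0 is 0.1 m), then the turn about the world's z in units of 90 degrees (1.0 is 90 degrees), then the closure, from 0 (fully open) to 1 (shut). In form: [[tx, ty, tz, spin, fingers], ...]. A call has 1 to 20 rows; each row is the pose to reach, as a shift and turn from the pose commanded when the call began; what a row does not reach only later rows make up. A row lasts 1/10 s, in which the tool goes at most 50 mm and 8.59 degrees, less where a joint would pass 70% of its speed; a pose out of reach is approached as far as the arm can. A call with a number of a shift or a turn outside -1 to 1 is refused whole. A call with a gripper value outside its range is refused whole. The fingers move at their own pace and stop on an object; "squeeze" is the grip in N (left out, the last holds). Time passes only in rows, so rows that repeat a pose let the fingers close. It gives the time, the measured TCP pose, the force, the opening and the grip force at its end, in the units of the state.
- r.sense(): the state, without advancing time (a new reading comes with each control period).
- r.camera(name): name is "scene" or "top" or "wrist"; returns a dict with "img" (384x512x3 uint8, red, green, blue), "fov_y" (degrees; the focal length in pixels is half the picture's height over the tangent of half this angle, whatever the lens; pixels are square), "cx", "cy" (the principal point, pixels), "rvec" (rotation vector, rad) and "tvec" (3), from world to camera coordinates, as OpenCV has them; the wrist camera has in their place "T_tool_cam" (4x4, takes a point from camera to tool coordinates, whose origin is the TCP and whose axes are the flange's). Camera axes: x right, y down, z forward; pixel columns grow to the right and rows downward; lengths in m; the calibration is good to about 2 mm. A picture is of the moment at which its call begins: read the wrist's pose just before it. There is no depth.
- r.finish_job(): hands the job in; it is judged then, once.
Trained networks look in a picture, given as the dict that the camera call returned (one of the last four; its "shot" number tells which), for a name from the list of things; names that differ only in an ending like _2 or _b are one class to them, and where a whole thing is asked for, a point or a joint stands for the part that bears it (a point fixed in the world has none). Each returns a list of dicts, best first, with "conf" (0 to 1); they miss things now and then, are a little off and sometimes report something else, mostly with a low value. They report only what shows in the picture. A call takes as long as a camera call. They do not tell look-alikes from the thing itself.
- r.boxes_of(picture, thing): "centre" ([row, column] in pixels, amid what is visible of it).
- r.masks_of(picture, thing): "region" (384x512 bool, what is visible of it) and "centre" ([row, column] in pixels, amid what is visible of it).
The state is a dict: "time": time; "qpos": joint angles; "joint_velocities": joint speeds; "effort": joint torques, N m; "position": TCP position; "tool_rot": TCP orientation; "wrist_force": force on the tool from outside, world axes, zero at the start; "ft_torque": the same for the moment, N m; "grip_width": finger opening in m; "grasp_force": force on a finger pad.
Only numpy, scipy, OpenCV 4.12 (cv2) and the standard library are available. Lean on these libraries where they do the work, as an engineer would, in place of code of your own. Each camera call takes 0.05 s, during which the arm holds its last target. There are 200 camera calls.

### The job

Prop the spring-closed flap of the blue parts bin open: push its side lever down with the aluminium tee and leave the tee caught under the two hooks; then move every bush in the bin onto the aluminium plate of the grey demagnetiser, side by side and none stacked. After that take the tee out so that the flap shuts, stand the tee back upright on its black rubber mat, then flip the demagnetiser's rocker switch on by pushing down its raised end, and finally press the round plunger beside it right down to its stop and let it come up again. Leave the spray can, the tape roll and the screwdriver where they are.

Things in the scene. Friction and masses are not known exactly. Their poses are not given: they have to be found in the camera images.
- bin: Blue steel parts bin, fixed (position, yaw vary). Origin under its centre on the bench; x towards the hinge side, y left. Outside 214 (x) by 212 (y) mm, walls 5 mm; rim 85 (front 80), inner floor 45 mm above the bench; a strip 6 mm high on the floor (front face at x = 47) bounds the bushes' part. The flap covers the whole top and hinges on an axle along y at x = 107, z = 90 mm. Lever and hooks stand at its right side, y = -176 mm.
- hooks (a point): Middle between the two fixed hooks, at their front edge, height of their underside (bin x 166, y -176, z 57 mm; bin axes). Each is a plate 42 (x) by 26 (y) by 7 mm, centred 33 mm to either side in y (40 mm gap for lever and tee stem), open towards -x, closed at the back by an upright whose front face is 34 mm on in +x.
- tee_low (a point): Where the tee's foot underside centre is when the lever is pushed down in front of the hooks (bin x 151, y -176, z 43 mm; bin axes). Hold the tee upright, foot along bin y, over this point, push down to it (the lever is met about 130 mm higher), then push 36 mm in +x until the foot meets the uprights, and let go. To take it out: down 4 mm, back 36 mm in -x, then up.
- tee_caught (a point): Where the tee's foot underside centre stays when caught (bin x 187, y -176, z 47 mm): the lever presses the foot up against the hooks and out against the uprights, and the flap stays open at about 1.55 rad, upright.
- flap (a joint): Angle of the steel flap, rad: 0 shut, 2.1 at most, grows as its front edge (220 mm from the axle) rises. Spring-closed, 3 to 8 N at the lever. The lever, a bar on the same axle, 100 mm long, 24 wide, 8 thick, points to the bin's +x, rises 0.95 rad when the flap is shut and goes down by the angle the flap goes up. Left free, the flap shuts by itself.
- prop: The aluminium tee, 0.13 kg, loose, standing upright on the mat: foot 24 (x) by 84 (y) by 10 (z) mm, on its middle a square stem 18 by 18 mm rising to 95 mm. Origin at the centre of the foot's underside, z along the stem.
- mat: Black rubber mat, fixed, 90 (x) by 130 (y) by 4 mm; the tee's place. Origin at the centre of its underside.
- demag: Demagnetiser, grey housing 180 (x) by 280 (y) by 50 mm, fixed (position and yaw vary). Origin under its centre on the bench; x away from the robot at yaw 0, y left. The aluminium plate is on the left part, the rocker and the plunger on the right part of its top (rocker pivot at x = -43, y = -95, plunger axis at x = +50, y = -95 mm).
- plate (a point): Centre of the plate's upper face, 52 mm above the bench; the flat is 174 by 176 mm inside a lip 8 mm high. Axes as the demagnetiser's.
- rocker (a joint): Angle of the grey rocker paddle (70 mm along the demagnetiser's x, 34 mm wide), rad: 0 off (its +x end raised), 0.5 on (+x end down). Over-centre: it snaps to either end from 0.25; some 3 N at 22 mm from the pivot.
- rocker_far_end (a point): Point on the top face of the paddle's +x half, 22 mm from the pivot: the place to push down. About 78 mm above the bench when off; it goes down 11 mm.
- plunger (a joint): How far the plunger is pressed, m: 0 up, 0.012 at its stop. Spring: 2 N at first, 7 N at the stop; comes back by itself.
- plunger_top (a point): Centre of the top of the plunger's black round head (36 mm across), 86 mm above the bench when up.
- bush1: Steel bush, a squat ring-like cylinder 32 mm in diameter, 26 mm high, 0.12 kg, bore 18 mm (filled black); origin at its centre. At the start it stands in the bin. Between 3 and 5 of the six are present.
- bush2: Steel bush, a squat ring-like cylinder 32 mm in diameter, 26 mm high, 0.12 kg, bore 18 mm (filled black); origin at its centre. At the start it stands in the bin. Between 3 and 5 of the six are present.
- bush3: Steel bush, a squat ring-like cylinder 32 mm in diameter, 26 mm high, 0.12 kg, bore 18 mm (filled black); origin at its centre. At the start it stands in the bin. Between 3 and 5 of the six are present.
- bush4: Steel bush, a squat ring-like cylinder 32 mm in diameter, 26 mm high, 0.12 kg, bore 18 mm (filled black); origin at its centre. At the start it stands in the bin. Between 3 and 5 of the six are present.
- bush5: Steel bush, a squat ring-like cylinder 32 mm in diameter, 26 mm high, 0.12 kg, bore 18 mm (filled black); origin at its centre. At the start it stands in the bin. Between 3 and 5 of the six are present.
- bush6: Steel bush, a squat ring-like cylinder 32 mm in diameter, 26 mm high, 0.12 kg, bore 18 mm (filled black); origin at its centre. At the start it stands in the bin. Between 3 and 5 of the six are present.
- spray_can: Orange spray can, 50 mm across, 120 mm high, standing; bystander. Origin at the centre of its underside.
- tape_roll: Roll of tape lying flat, 90 mm across, 25 mm high; bystander. Origin at the centre of its underside.
- screwdriver: Screwdriver lying on the bench; bystander. Origin at the centre of its underside.
There are look-alikes about, which are no part of the job. There is more than one size of the prop; the one meant has the size given above. Of the things that look like the mat, take the one that is farthest to the robot's left at the start.

How it is judged (in metres and radians):
On the way, in this order (a step that is already met when the one before it is completed fails the run):
1. the tee, caught under the hooks and let go, holds the flap open (value of joint flap above 1.2 rad and contact force between prop and flap above 0.3 N and contact force between the fingers and flap below 0.1 N and contact force between the fingers and prop below 0.1 N and distance between prop and tee_caught below 0.015 m), for 0.3 s.
2. every bush lies on the plate, let go, the flap still propped open (x of bush1 in the frame of plate between -0.085 and 0.085 m and y of bush1 in the frame of plate between -0.085 and 0.085 m and z of bush1 in the frame of plate between 0.005 and 0.022 m and contact force between the fingers and bush1 below 0.1 N and x of bush2 in the frame of plate between -0.085 and 0.085 m and y of bush2 in the frame of plate between -0.085 and 0.085 m and z of bush2 in the frame of plate between 0.005 and 0.022 m and contact force between the fingers and bush2 below 0.1 N and x of bush3 in the frame of plate between -0.085 and 0.085 m and y of bush3 in the frame of plate between -0.085 and 0.085 m and z of bush3 in the frame of plate between 0.005 and 0.022 m and contact force between the fingers and bush3 below 0.1 N and x of bush4 in the frame of plate between -0.085 and 0.085 m and y of bush4 in the frame of plate between -0.085 and 0.085 m and z of bush4 in the frame of plate between 0.005 and 0.022 m and contact force between the fingers and bush4 below 0.1 N and x of bush5 in the frame of plate between -0.085 and 0.085 m and y of bush5 in the frame of plate between -0.085 and 0.085 m and z of bush5 in the frame of plate between 0.005 and 0.022 m and contact force between the fingers and bush5 below 0.1 N and x of bush6 in the frame of plate between -0.085 and 0.085 m and y of bush6 in the frame of plate between -0.085 and 0.085 m and z of bush6 in the frame of plate between 0.005 and 0.022 m and contact force between the fingers and bush6 below 0.1 N and value of joint flap above 1.2 rad and contact force between prop and flap above 0.3 N and contact force between the fingers and flap below 0.1 N), for 0.2 s.
3. the flap is shut and the tee stands upright on its mat, let go (x of prop in the frame of mat between -0.04 and 0.04 m and y of prop in the frame of mat between -0.055 and 0.055 m and z of prop in the frame of mat below 0.012 m and angle between prop's own z axis and vertical below 0.12 rad and contact force between the fingers and prop below 0.1 N and value of joint flap below 0.06 rad), for 0.2 s.
4. the rocker is on (value of joint rocker above 0.42 rad), for 0.2 s.
5. the plunger is pressed to its stop (value of joint plunger above 0.0105 m), for 0.05 s.
At the end, for the whole second after the job is handed in: Bushes at rest on the plate, not stacked (centres within 85 mm of its centre in x and y); flap under 0.06 rad; tee upright (0.12 rad) on the mat, within 40 mm (x) and 55 mm (y) of its centre; rocker over 0.42 rad; plunger up again (under 3 mm) (all of step 3 and x of bush1 in the frame of plate between -0.085 and 0.085 m and y of bush1 in the frame of plate between -0.085 and 0.085 m and z of bush1 in the frame of plate between 0.005 and 0.022 m and contact force between the fingers and bush1 below 0.1 N and x of bush2 in the frame of plate between -0.085 and 0.085 m and y of bush2 in the frame of plate between -0.085 and 0.085 m and z of bush2 in the frame of plate between 0.005 and 0.022 m and contact force between the fingers and bush2 below 0.1 N and x of bush3 in the frame of plate between -0.085 and 0.085 m and y of bush3 in the frame of plate between -0.085 and 0.085 m and z of bush3 in the frame of plate between 0.005 and 0.022 m and contact force between the fingers and bush3 below 0.1 N and x of bush4 in the frame of plate between -0.085 and 0.085 m and y of bush4 in the frame of plate between -0.085 and 0.085 m and z of bush4 in the frame of plate between 0.005 and 0.022 m and contact force between the fingers and bush4 below 0.1 N and x of bush5 in the frame of plate between -0.085 and 0.085 m and y of bush5 in the frame of plate between -0.085 and 0.085 m and z of bush5 in the frame of plate between 0.005 and 0.022 m and contact force between the fingers and bush5 below 0.1 N and x of bush6 in the frame of plate between -0.085 and 0.085 m and y of bush6 in the frame of plate between -0.085 and 0.085 m and z of bush6 in the frame of plate between 0.005 and 0.022 m and contact force between the fingers and bush6 below 0.1 N and value of joint rocker above 0.42 rad and value of joint plunger below 0.003 m and linear speed of each of bush1, bush2, bush3, bush4, bush5, bush6 below 0.02 m/s); the robot touches nothing.
It fails at once if a bystander (spray can, tape roll, screwdriver) is moved more than 3 cm (distance of any of spray_can, tape_roll, screwdriver from where it was at the start of the episode above 0.03 m).
Of bush1, bush2, bush3, bush4, bush5, bush6 only 3 to 5 are there at a start; the rules pass over those that are not, and their reading is None.
At some moment in a run one of bush1, bush2, bush3, bush4, bush5, bush6 may be knocked a few centimetres aside while the robot is not near it.
It also fails if it takes over 210 s, if anything falls off the work surface, if the arm or the gripper's body presses on something with over 40 N, if the wrist force passes 120 N, or if a joint passes its speed limit or range.

## Working session

There is one attempt and no reset: what is moved stays moved. The work goes in short steps, Python scripts to look and compute and a tool call to move; the robot and the scene stay as the last step left them, time stands still between calls to the robot, and variables do not carry over. Pictures are saved under pics/ and viewed, at most 14 in all, crops included, and the job is handed in when it is done.

Besides the shell and the picture viewer there is one more tool, called after ">>>" as name([rows], argument=value, ...), one row to a line, values as JSON. carry_out: Moves the arm, as the interface text tells. Shifts and turns lie within -1 to 1; 1 stands for 0.1 m of shift or 90 degrees of turn. Its arguments: {"type":"object","properties":{"motion":{"type":"array","items":{"type":"array","items":{"type":"number"}}},"squeeze":{"type":"number"}},"required":["motion"]}

```bash
mkdir -p pics; cat > h.py <<'E'
import numpy as np, cv2
from rig import r
def save(c,n,crop=None,s=1):
    im=c["img"][:,:,::-1]
    if crop: im=im[crop[0]:crop[1],crop[2]:crop[3]]
    if s!=1: im=cv2.resize(im,None,fx=s,fy=s,interpolation=cv2.INTER_CUBIC)
    cv2.imwrite(n,im)
def cam(c,st=None):
    f=192/np.tan(np.radians(c["fov_y"])/2)
    K=np.array([[f,0,c["cx"]],[0,f,c["cy"]],[0,0,1]])
    if "rvec" in c:
        R=cv2.Rodrigues(np.array(c["rvec"],float))[0];t=np.array(c["tvec"],float).ravel()
    else:
        from scipy.spatial.transform import Rotation as Ro
        T=np.eye(4);T[:3,:3]=Ro.from_euler('xyz',st["tool_rot"],degrees=True).as_matrix();T[:3,3]=st["position"]
        W=np.linalg.inv(T@np.array(c["T_tool_cam"]));R=W[:3,:3];t=W[:3,3]
    return K,R,t
def proj(P,k):
    K,R,t=k;p=(K@(R@np.atleast_2d(P).T+t[:,None])).T
    return p[:,:2]/p[:,2:]
def back(row,col,z,k):
    K,R,t=k;o=-R.T@t;d=R.T@np.linalg.inv(K)@np.array([col,row,1.])
    return o+d*(z-o[2])/d[2]
E
python3 - <<'E'
from h import *
print(r.sense())
for n in ["scene","top"]:
    c=r.camera(n);save(c,f"pics/{n}0.png");k=cam(c);print(n,-k[1].T@k[2],c["fov_y"])
    for th,z in [("bin",.09),("demag",.05),("prop",.05),("mat",.004),("spray_can",.06),("tape_roll",.025),("screwdriver",.02),("bush1",.058),("flap",.09),("rocker",.07),("plunger",.08),("plate",.05),("hooks",.06)]:
        for d in r.boxes_of(c,th):
            if d["conf"]>.2: print(th,round(d["conf"],2),np.round(d["centre"]),back(*d["centre"],z,k).round(3))
E
```

```text
{'time': 0.0, 'qpos': array([-8.12215708e+01,  7.13571936e+00,  9.46341067e+01,  5.79034114e-04,
        7.83543428e+01, -4.73161303e+00]), 'joint_velocities': array([-0.03319661, -0.02278498, -0.006763  , -0.10567884, -0.14477076,
        0.00745926]), 'effort': array([ 1.42023862e-03, -4.23602915e+01, -3.65452123e+01,  3.39373798e-05,
        6.82228900e-03,  7.11899489e-06]), 'position': array([ 0.15179614, -0.63177111,  0.40342727]), 'tool_rot': array([-1.79876301e+02, -1.08074052e-02,  1.35099131e+01]), 'wrist_force': array([-0.43560523, -0.14331886, -0.00982125]), 'ft_torque': array([-0.06712909, -0.06607111, -0.02818653]), 'grasp_force': 0.0, 'grip_width': 0.08582595420428374}
scene [ 1.01631703 -0.93351353  0.87612771] 46.48441707256116
bin 0.93 [167. 319.] [0.534 0.193 0.09 ]
demag 0.93 [263. 227.] [ 0.512 -0.284  0.05 ]
prop 0.87 [274. 319.] [ 0.729 -0.193  0.05 ]
prop 0.84 [205. 265.] [ 0.467 -0.029  0.05 ]
prop 0.56 [230. 299.] [ 0.607 -0.069  0.05 ]
mat 0.75 [235. 125.] [ 0.171 -0.317  0.004]
mat 0.58 [207. 257.] [0.42  0.002 0.004]
mat 0.58 [292. 111.] [ 0.298 -0.489  0
[... 732 characters left out ...]
04 -0.488  0.004]
mat 0.93 [288. 334.] [ 0.162 -0.296  0.004]
mat 0.89 [209. 252.] [ 0.433 -0.012  0.004]
mat 0.55 [130. 273.] [ 0.721 -0.087  0.004]
spray_can 0.57 [132. 269.] [ 0.698 -0.07   0.06 ]
tape_roll 0.65 [243. 336.] [ 0.317 -0.301  0.025]
screwdriver 0.82 [190. 123.] [0.493 0.437 0.02 ]
bush1 0.37 [179. 175.] [0.526 0.251 0.058]
flap 0.57 [195. 167.] [0.467 0.271 0.09 ]
rocker 0.53 [199. 356.] [ 0.463 -0.364  0.07 ]
plunger 0.62 [182. 174.] [0.512 0.25  0.08 ]
plunger 0.51 [171. 354.] [ 0.555 -0.359  0.08 ]
plate 0.6 [189. 323.] [ 0.499 -0.257  0.05 ]
hooks 0.57 [180. 174.] [0.522 0.253 0.06 ]
hooks 0.42 [192. 127.] [0.479 0.411 0.06 ]
hooks 0.22 [188. 325.] [ 0.5   -0.263  0.06 ]
```

```bash
python3 - <<'E'
import cv2
a=cv2.imread("pics/top0.png");b=cv2.imread("pics/scene0.png")
cv2.imwrite("pics/t1.png",cv2.resize(a[80:320,90:430],(800,565),interpolation=3))
cv2.imwrite("pics/s1.png",cv2.resize(b[110:330,80:390],(800,568),interpolation=3))
E
```

```text
(no output)
```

View pics/t1.png

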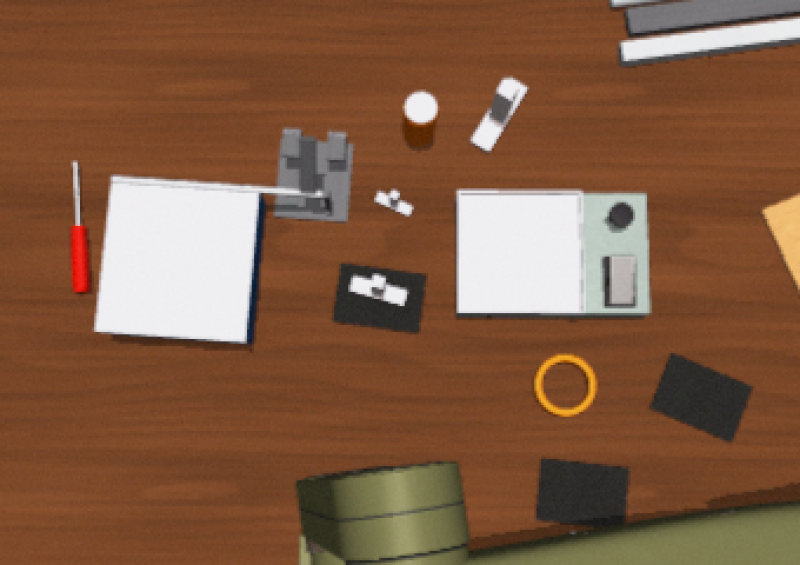

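View pics/s1.png

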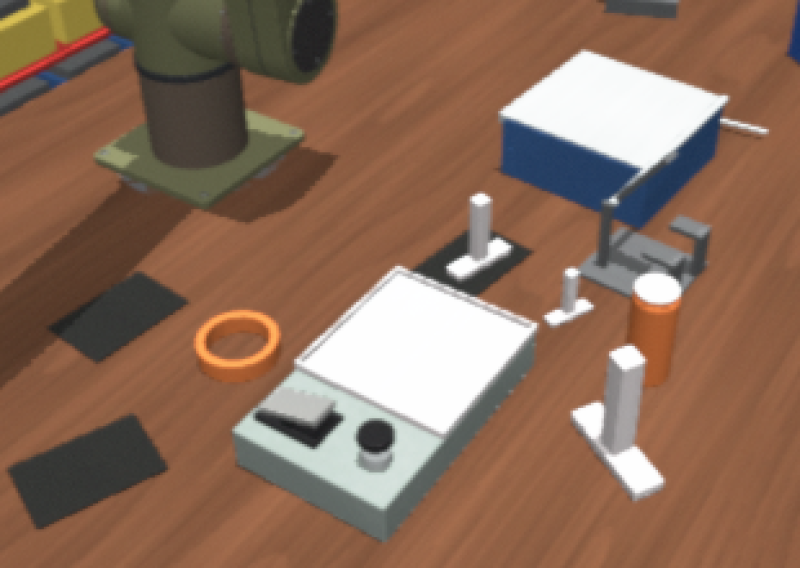

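The top view shows the bin with its flap and white axle at left (crop 95–262, 177–343), the hooks unit at (315,175), and the 84 mm tee on the leftmost mat at (380,295). The demagnetiser is at (555,252), with the plunger at its far end. The small tee at (393,202) and the large one at (500,115) are decoys.

```bash
cat >> h.py <<'E'
from scipy.optimize import minimize
def box(x0,x1,y0,y1,z0,z1): return np.array([[x,y,z] for x in(x0,x1) for y in(y0,y1) for z in(z0,z1)],float)
def place(P,p):
    c,s=np.cos(p[2]),np.sin(p[2]);return P@np.array([[c,s,0],[-s,c,0],[0,0,1]])+[p[0],p[1],0]
def fit(parts,obs,p0,step=(.02,.02,.15)):
    S=4
    big=[(cv2.resize(m.astype(np.uint8),None,fx=S,fy=S,interpolation=0)>0,k) for m,k in obs]
    def cost(p):
        v=0
        for m,k in big:
            im=np.zeros(m.shape,np.uint8)
            for P in parts:
                q=proj(place(P,p),k)*S+(S-1)/2
                cv2.fillConvexPoly(im,cv2.convexHull((q*16).round().astype(np.int32)),1,shift=4)
            v+=1-(im.astype(bool)&m).sum()/(im.astype(bool)|m).sum()
        return v/len(big)
    p0=np.array(p0,float)
    for f in(1,.3):
        sim=np.vstack([p0]+[p0+np.eye(3)[i]*step[i]*f for i in range(3)])
        o=minimize(cost,p0,method="Nelder-Mead",options=dict(initial_simplex=sim,xatol=1e-4,fatol=1e-5));p0=o.x
    return o.x,o.fun
def mask(c,th,near=None):
    L=r.masks_of(c,th)
    if near is not None: L=[d for d in L if np.hypot(*(np.array(d["centre"])-near))<25]
    return L[0]["region"] if L else None
BIN=[box(-.107,.107,-.106,.106,0,.085),box(-.113,.107,-.106,.106,.085,.094)]
DEM=[box(-.09,.09,-.14,.14,0,.05)]
MAT=[box(-.045,.045,-.065,.065,0,.004)]
TEE=[box(-.012,.012,-.042,.042,0,.01),box(-.009,.009,-.009,.009,0,.095)]
E
python3 - <<'E'
from h import *
cs=[r.camera("top"),r.camera("scene")];ks=[cam(c) for c in cs]
def go(n,parts,nears,p0):
    ms=[mask(c,n,x) for c,x in zip(cs,nears)]
    for m in ms: print(n,None if m is None else m.sum())
    for i in(0,1):
        if ms[i] is not None: print(fit(parts,[(ms[i],ks[i])],p0))
    print("both",fit(parts,[(m,k) for m,k in zip(ms,ks) if m is not None],p0))
go("bin",BIN,[(181,175),(167,319)],(.51,.26,-.08))
go("flap",[box(-.113,.107,-.106,.106,.086,.094)],[(195,167),(153,318)],(.51,.26,-.08))
go("demag",DEM,[(188,324),(263,227)],(.5,-.26,0))
go("mat",MAT,[(209,252),(207,257)],(.43,-.01,-.1))
T=[box(-.012,.012,-.042,.042,.004,.014),box(-.009,.009,-.009,.009,.004,.099)]
go("prop",T,[(204,248),(205,265)],(.43,-.01,-.25))
E
```

```text
bin 5504
bin 4997
(array([ 0.4878804 ,  0.27463495, -0.06345452]), np.float64(0.22219987035919442))
(array([ 0.48595817,  0.2795887 , -0.0622174 ]), np.float64(0.20761001461083184))
both (array([ 0.4873508 ,  0.27637067, -0.05897664]), np.float64(0.2192817167313571))
flap 4193
flap 2243
(array([ 0.48325078,  0.27459601, -0.04837499]), np.float64(0.08435724760453889))
(array([ 0.48520506,  0.28228572, -0.0324709 ]), np.float64(0.10057940479325789))
both (array([ 0.48424216,  0.27625478, -0.0460037 ]), np.float64(0.10413024772422602))
demag 4544
demag 7104
(array([ 0.50786556, -0.26357384,  0.00870932]), np.float64(0.031883859480928534))
(array([ 0.50432608, -0.25771511,  0.01801586]), np.float64(0.041618183567947775))
both (array([ 0.50686984, -0.26050896,  0.01091858]), np.float64(0.04992040006646975))
mat None
mat 342
(array([ 0.44106511,  0.00261497, -0.12328417]), np.float64(0.5715629408998275))
both (array([ 0.44106511,  0.00261497, -0.12328417]), np.float64(0.5715629408998275))
prop 158
prop 374
(array([ 0.45337164, -0.00759263, -0.31230707]), np.float64(0.2022222222222222))
(array([ 0.45237303, -0.00300581, -0.27989497]), np.float64(0.07481576417814806))
both (array([ 0.4535351 , -0.00496143, -0.31517589]), np.float64(0.15865470571408136))
```

>>> carry_out([
  [0.25,0.5,0.1,0.055,0],
  [0.5,1,0.2,0.11,0],
  [0.5,1,0.2,0.11,0],
], squeeze=60)

```text
time: 2.3
position: [0.2032, -0.5295, 0.4257]
tool_rot: [180.0, -0.0, 23.6]
wrist_force: [-0.5, 0.7, 0.6]
grip_width: 0.0855
grasp_force: 0.0
```

>>> carry_out([
  [0.25,0.5,0,0.055,0],
  [0.5,1,0,0.11,0],
  [0.5,1,0,0.11,0],
])

```text
time: 2.6
position: [0.253, -0.4292, 0.4248]
tool_rot: [180.0, -0.0, 33.5]
wrist_force: [0.3, -1.0, -0.2]
grip_width: 0.0853
grasp_force: 0.0
```

>>> carry_out([
  [0.25,0.5,0,0.055,0],
  [0.5,1,0,0.11,0],
  [0.5,1,0,0.11,0],
])

```text
time: 2.9
position: [0.3028, -0.3296, 0.4249]
tool_rot: [180.0, -0.0, 43.4]
wrist_force: [-0.3, -1.0, 0.2]
grip_width: 0.0854
grasp_force: 0.0
```

>>> carry_out([
  [0.25,0.5,0,0.055,0],
  [0.5,1,0,0.11,0],
  [0.5,1,0,0.11,0],
])

```text
time: 3.2
position: [0.3529, -0.2299, 0.425]
tool_rot: [179.9, -0.0, 53.3]
wrist_force: [0.6, -0.4, 0.0]
grip_width: 0.0859
grasp_force: 0.0
```

>>> carry_out([
  [0.25,0.5,0,0.055,0],
  [0.5,1,0,0.11,0],
  [0.5,1,0,0.11,0],
])

```text
time: 3.5
position: [0.403, -0.13, 0.425]
tool_rot: [180.0, -0.0, 63.2]
wrist_force: [-0.1, 0.4, 0.3]
grip_width: 0.0856
grasp_force: 0.0
```

>>> carry_out([
  [0.25,0.5,0,0.055,0],
  [0.5,1,0,0.11,0],
  [0.5,1,0,0.11,0],
  [0.5,1,0,0.11,0],
])

```text
time: 3.9
position: [0.4526, -0.0318, 0.4246]
tool_rot: [-180.0, 0.1, 72.9]
wrist_force: [0.8, -0.6, -0.9]
grip_width: 0.0853
grasp_force: 0.0
```

```bash
python3 - <<'E'
from h import *
s=r.sense();print(s["time"],s["position"],s["tool_rot"],s["qpos"].round(1))
c=r.camera("wrist");print(np.round(c["T_tool_cam"],3),c["fov_y"]);save(c,"pics/w0.png");k=cam(c,s)
for n in ["prop","mat","hooks","bin","demag"]:
    for d in r.boxes_of(c,n): print(n,d["conf"],np.round(d["centre"]),back(*d["centre"],.01,k).round(3))
E
```

```text
3.9 [ 0.45262183 -0.03183925  0.4245757 ] [-1.79977130e+02  6.10087634e-02  7.29314165e+01] [-1.080e+01 -1.960e+01  1.171e+02 -1.000e-01  8.250e+01  6.300e+00]
[[-0.001 -0.946 -0.325  0.083]
 [ 1.    -0.001  0.    -0.001]
 [-0.001 -0.325  0.946  0.031]
 [ 0.     0.     0.     1.   ]] 71.42021587883629
prop 0.93 [206. 469.] [ 0.744 -0.2    0.01 ]
prop 0.77 [132. 345.] [ 0.582 -0.032  0.01 ]
prop 0.74 [141. 251.] [ 0.452 -0.005  0.01 ]
mat 0.74 [141. 240.] [ 0.436 -0.     0.01 ]
hooks 0.69 [ 33. 349.] [0.61  0.088 0.01 ]
hooks 0.69 [136. 469.] [ 0.749 -0.09   0.01 ]
bin 0.75 [ 29. 351.] [0.614 0.091 0.01 ]
demag 0.84 [254. 315.] [ 0.497 -0.212  0.01 ]
demag 0.17 [ 31. 356.] [0.619 0.088 0.01 ]
```

View pics/w0.png

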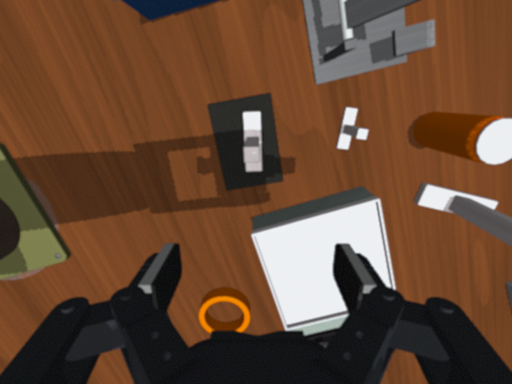

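The tee on its mat is at about (252,141), the hooks unit is at top right (360,35), and the bin's corner is at top left. I'll fit the tee and mat here.

```bash
python3 - <<'E'
from h import *
s=r.sense();c=r.camera("wrist");k=cam(c,s)
T=[box(-.012,.012,-.042,.042,.004,.014),box(-.009,.009,-.009,.009,.004,.099)]
m=mask(c,"prop",(141,251));print(m.sum(),fit(T,[(m,k)],(.45,-.01,-.3)))
from scipy.optimize import least_squares
px=np.array([[209,104],[271,94],[281.5,181],[228,190]],float)
for q in px: print(back(q[1],q[0],.004,k).round(3))
# colour mat
im=c["img"].astype(int);dark=(im.max(2)<60);dark[:80]=0;dark[215:]=0;dark[:,:195]=0;dark[:,300:]=0
dark=cv2.morphologyEx((dark|m).astype(np.uint8),cv2.MORPH_CLOSE,np.ones((5,5)))>0
n,l,stt,_=cv2.connectedComponentsWithStats(dark.astype(np.uint8));M=l==1+np.argmax(stt[1:,4])
print(M.sum(),fit(MAT,[(M,k)],(.436,0,-.15)))
E
```

```text
955 (array([ 0.45295724, -0.00661401, -0.26936788]), np.float64(0.10567675346000471))
[0.41  0.059 0.004]
[0.496 0.046 0.004]
[ 0.476 -0.079  0.004]
[ 0.394 -0.068  0.004]
5368 (array([ 0.44303609, -0.00933942, -0.11811126]), np.float64(0.043270302814074846))
```

>>> carry_out([
  [0.4,0.3,0,0,0],
  [0.8,0.6,0,0,0],
  [1,0.8,0,0,0],
  [1,0.8,0,0,0],
  [1,0.8,0,0,0],
])

```text
time: 4.8
position: [0.5519, 0.0478, 0.4243]
tool_rot: [-179.9, 0.0, 72.9]
wrist_force: [-1.3, -0.5, 0.1]
grip_width: 0.0853
grasp_force: 0.0
```

```bash
python3 - <<'E'
from h import *
s=r.sense();print(s["time"],s["position"],s["tool_rot"],s["qpos"].round(1))
c=r.camera("wrist");save(c,"pics/w1.png",(0,300,0,512),1.5);k=cam(c,s)
for n in ["prop","hooks","bin","flap"]:
    for d in r.boxes_of(c,n): print(n,d["conf"],np.round(d["centre"]),back(*d["centre"],.05,k).round(3))
E
```

```text
4.8 [0.5519062  0.04783103 0.42433649] [-1.79945476e+02  4.41230612e-02  7.29260373e+01] [ -0.6  -5.7 105.6  -0.   80.2  16.5]
prop 0.96 [218. 202.] [ 0.455 -0.002  0.05 ]
prop 0.77 [267. 409.] [ 0.724 -0.17   0.05 ]
prop 0.58 [203. 291.] [ 0.581 -0.017  0.05 ]
hooks 0.94 [ 61. 170.] [0.49  0.196 0.05 ]
bin 0.66 [ 62. 174.] [0.495 0.194 0.05 ]
flap 0.65 [ 48. 138.] [0.46 0.22 0.05]
```

View pics/w1.png

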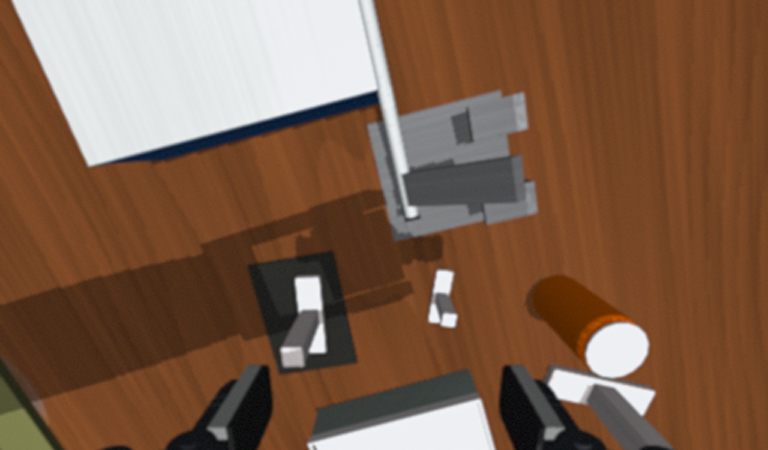

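```bash
python3 - <<'E'
from h import *
s=r.sense();c=r.camera("wrist");k=cam(c,s)
# (bin pt, px in 1.5x view)
obs=[((-.113,-.106,.094),(92,165)),((.165,-.164,.173),(522,157)),((.165,-.188,.173),(524,198)),]
from scipy.optimize import least_squares
P=np.array([o[0] for o in obs]);px=np.array([o[1] for o in obs])/1.5
f=lambda p:(proj(place(P,p),k)-px).ravel()
o=least_squares(f,(.485,.276,-.05));p=o.x;print(p,o.fun.round(1))
ob=cv2.resize(c["img"][:300,:,::-1],None,fx=1.5,fy=1.5,interpolation=2)
def dr(B,col):
    q=(proj(place(B,p),k)*1.5).astype(int)
    cv2.polylines(ob,[cv2.convexHull(q.astype(np.int32))],True,col,1)
for y in(-.209,-.143): dr(box(.166,.208,y-.013,y+.013,.057,.064),(0,255,0))
L=np.array([[.107+.1*np.cos(.95)*a-h*np.sin(.95),-.176+w,.09+.1*np.sin(.95)*a+h*np.cos(.95)] for a in(0,1) for h in(-.004,.004) for w in(-.012,.012)])
dr(L,(0,0,255));dr(box(-.113,.107,-.106,.106,.09,.094),(255,0,0));dr(box(.102,.112,-.188,-.106,.085,.095),(255,0,255))
cv2.imwrite("pics/w2.png",ob)
# top/scene overlays numeric: compare flap fit
print(place(np.array([[.151,-.176,.043],[.187,-.176,.047]]),p))
E
```

```text
[ 0.48835812  0.27649082 -0.06498055] [-2.2  0.4 -0.4 -1.2  2.   1.6]
[[0.6276109  0.09105711 0.043     ]
 [0.66353493 0.08871946 0.047     ]]
```

View pics/w2.png

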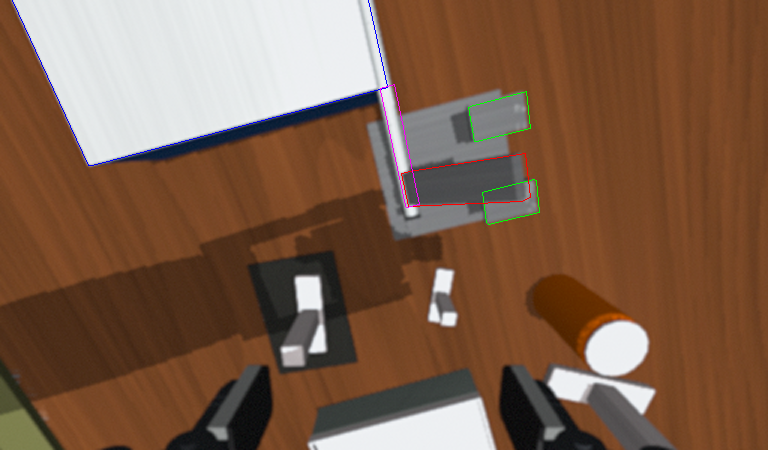

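The overlay agrees with the picture to within 2–3 mm. Next is grasping the tee.

>>> carry_out([
  [-0.5,-0.27,0,0.019,0],
  [-0.99,-0.55,0,0.019,0],
  [-0.99,-0.55,-0.5,0.019,0],
  [-0.99,-0.55,-0.8,0.019,0],
  [-0.99,-0.55,-0.8,0.019,0],
])

```text
time: 5.6
position: [0.4503, -0.0073, 0.3399]
tool_rot: [-179.5, 0.1, 74.5]
wrist_force: [-0.7, -0.6, -0.6]
grip_width: 0.0852
grasp_force: 0.0
```

>>> carry_out([
  [0,0,-0.3,0,0],
  [0,0,-0.6,0,0],
  [0,0,-0.9,0,0],
  [0,0,-1,0,0],
  [0,0,-1,0,0],
  [0,0,-1,0,0.5],
  [0,0,-1,0,1],
  [0,0,-1,0,1],
  [0,0,-1,0,1],
  [0,0,-1,0,1],
  [0,0,-1,0,1],
  [0,0,-1,0,1],
])

```text
time: 6.8
position: [0.4533, -0.0071, 0.2456]
tool_rot: [179.9, -0.0, 74.6]
wrist_force: [1.2, -0.4, 4.4]
grip_width: 0.0168
grasp_force: 59.2
```

```bash
python3 - <<'E'
from h import *
s=r.sense();print(s["time"],s["position"],s["tool_rot"],s["grip_width"],s["grasp_force"],s["wrist_force"])
c=r.camera("wrist");save(c,"pics/w3.png")
E
```

```text
6.8 [ 0.45328793 -0.00708146  0.2455708 ] [ 1.79904751e+02 -1.21530865e-02  7.46197902e+01] 0.016782732442887586 59.16430056095123 [ 1.21775235 -0.3531377   4.36043808]
```

View pics/w3.png

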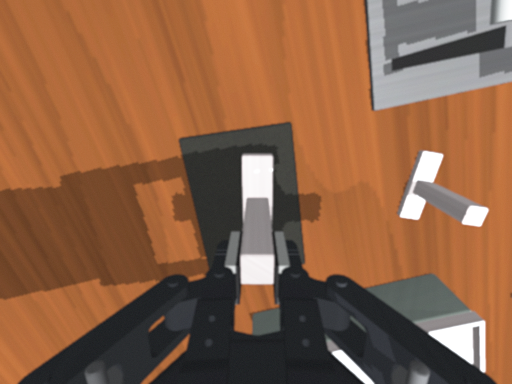

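The tee is gripped on its stem: width 16.8 mm at 59 N, centred on the mat. Next I lift it and carry it over the lever.

>>> carry_out([
  [0,0,0.3,0,1],
  [0,0,0.7,0,1],
  [0,0,1,0,1],
  [0,0,1,0,1],
], squeeze=80)

```text
time: 7.25
position: [0.4539, -0.0071, 0.3492]
tool_rot: [179.5, -0.1, 74.6]
wrist_force: [0.3, 0.2, -0.5]
grip_width: 0.0166
grasp_force: 78.4
```

>>> carry_out([
  [0,0,0.5,0.05,1],
  [0,0,1,0.131,1],
  [0.3,0.15,1,0.131,1],
  [0.6,0.3,1,0.131,1],
  [0.8,0.48,1,0.131,1],
  [0.8,0.48,1,0.131,1],
])

```text
time: 7.85
position: [0.5341, 0.0423, 0.4419]
tool_rot: [-179.8, -0.0, 86.5]
wrist_force: [-1.1, -0.4, -1.5]
grip_width: 0.0166
grasp_force: 78.7
```

>>> carry_out([
  [0.3,0.15,0.1,0,1],
  [0.6,0.3,0.1,0,1],
  [0.945,0.5,0.1,0,1],
  [0.945,0.5,0.1,0,1],
  [0.945,0.5,0.1,0,1],
  [0.945,0.5,0.1,0,1],
])

```text
time: 8.45
position: [0.6265, 0.0904, 0.4537]
tool_rot: [-179.9, 0.0, 86.4]
wrist_force: [-0.5, -0.1, -0.4]
grip_width: 0.0168
grasp_force: 78.9
```

```bash
python3 - <<'E'
from h import *
s=r.sense();print(s["time"],s["position"],s["tool_rot"],s["grip_width"],s["grasp_force"],s["wrist_force"])
c=r.camera("wrist");save(c,"pics/w4.png",(0,300,100,512),1.8)
E
```

```text
8.45 [0.62648348 0.09039772 0.45367979] [-1.79875734e+02  3.24914428e-02  8.63831681e+01] 0.016808230626645097 78.92290592193604 [-0.54062276 -0.0712247  -0.44196132]
```

View pics/w4.png

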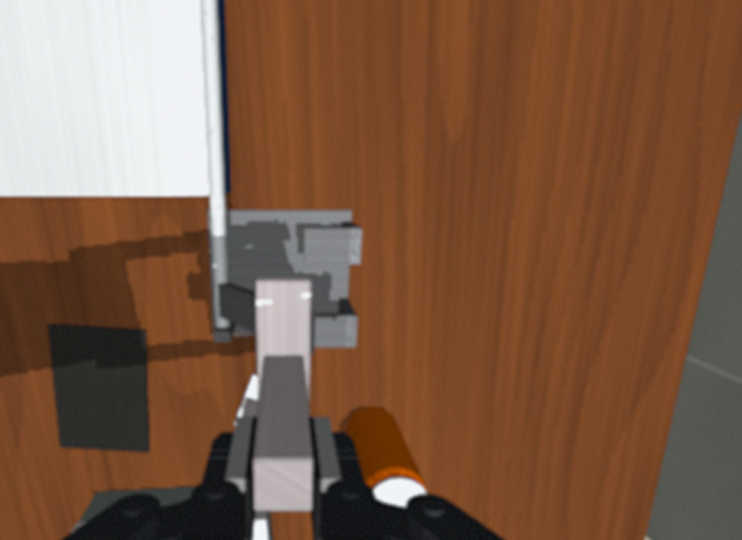

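The tee's foot is over the lever, lined up with the hooks behind it. Now push down.

>>> carry_out([
  [0,0,-0.2,0,1],
  [0,0,-0.35,0,1],
  [0,0,-0.5,0,1],
  [0,0,-0.65,0,1],
  [0,0,-0.8,0,1],
  [0,0,-1,0,1],
  [0,0,-1,0,1],
])

```text
time: 9.2
position: [0.6267, 0.0906, 0.3533]
tool_rot: [-179.9, 0.0, 86.4]
wrist_force: [-0.8, -0.3, 3.5]
grip_width: 0.0167
grasp_force: 79.8
```

>>> carry_out([
  [0,0,-0.15,0,1],
  [0,0,-0.3,0,1],
  [0,0,-0.45,0,1],
  [0,0,-0.6,0,1],
  [0,0,-0.7,0,1],
  [0,0,-0.7,0,1],
  [0,0,-0.7,0,1],
])

```text
time: 9.9
position: [0.6334, 0.0915, 0.3049]
tool_rot: [178.3, -0.2, 86.5]
wrist_force: [-6.1, -0.2, 51.6]
grip_width: 0.0166
grasp_force: 87.6
```

```bash
python3 - <<'E'
from h import *
s=r.sense();print(s["time"],s["position"],s["tool_rot"],s["grip_width"],s["grasp_force"],s["wrist_force"],s["ft_torque"])
c=r.camera("wrist");a=c["img"];c2=r.camera("scene")
im=np.hstack([cv2.resize(a,(400,300)),cv2.resize(c2["img"][100:250,230:430],(400,300))])
cv2.imwrite("pics/w5.png",im[:,:,::-1])
E
```

```text
9.9 [0.6333652  0.09145117 0.3049318 ] [ 1.78335639e+02 -1.66966061e-01  8.65340652e+01] 0.016611594903608928 87.57387042045593 [-6.07543514 -0.2220429  51.61758982] [-0.10838685  1.1967705   0.5503485 ]
```

View pics/w5.png

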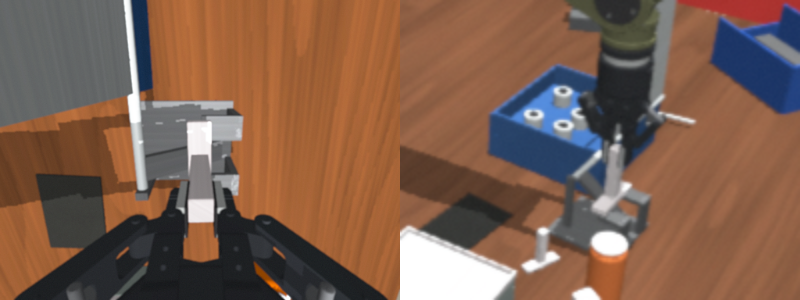

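The foot is resting on top of the hook plates: 51 N, with its underside at z≈63 mm. I'll rise, back off 8 mm and go down again.

>>> carry_out([
  [0,0,0.2,0,1],
  [0,0,0.35,0,1],
  [-0.08,0.005,0.35,0,1],
  [-0.08,0.005,0.35,0,1],
  [-0.08,0.005,0.25,0,1],
  [-0.08,0.005,0.15,0,1],
  [-0.08,0.005,0.1,0,1],
  [-0.08,0.005,0.1,0,1],
])

```text
time: 10.8
position: [0.6192, 0.0914, 0.294]
tool_rot: [-180.0, -0.0, 86.4]
wrist_force: [3.6, 0.0, 0.8]
grip_width: 0.0163
grasp_force: 80.4
```

```bash
python3 - <<'E'
from h import *
s=r.sense();print(s["time"],s["position"],s["tool_rot"],s["grip_width"],s["grasp_force"],s["wrist_force"],s["ft_torque"])
E
```

```text
10.8 [0.61917351 0.09139418 0.2939853 ] [-1.79994999e+02 -1.26641155e-02  8.63920185e+01] 0.01633860332113443 80.41072010993958 [3.55303106 0.04225389 0.7577965 ] [ 0.02044853 -0.91969015 -0.02065349]
```

>>> carry_out([
  [0,0,-0.05,0,1],
  [0,0,-0.1,0,1],
  [0,0,-0.1,0,1],
  [0,0,-0.1,0,1],
])

```text
time: 11.2
position: [0.6196, 0.0914, 0.2842]
tool_rot: [179.9, -0.0, 86.4]
wrist_force: [5.2, -0.0, 1.1]
grip_width: 0.0165
grasp_force: 80.4
```

```bash
python3 - <<'E'
from h import *
s=r.sense();print(s["time"],s["position"],s["tool_rot"],s["grip_width"],s["grasp_force"],s["wrist_force"],s["ft_torque"])
c=r.camera("wrist");a=c["img"][40:300,120:400];c2=r.camera("scene")
im=np.hstack([cv2.resize(a,(400,371)),cv2.resize(c2["img"][130:230,270:380],(400,371))])
cv2.imwrite("pics/w6.png",im[:,:,::-1])
E
```

```text
11.2 [0.61958635 0.09141316 0.28423067] [ 1.79903195e+02 -2.02054653e-03  8.64079172e+01] 0.0165000460339236 80.43615102767944 [ 5.17583808 -0.01414969  1.05561241] [-0.00571393 -1.32430511 -0.0352781 ]
```

View pics/w6.png

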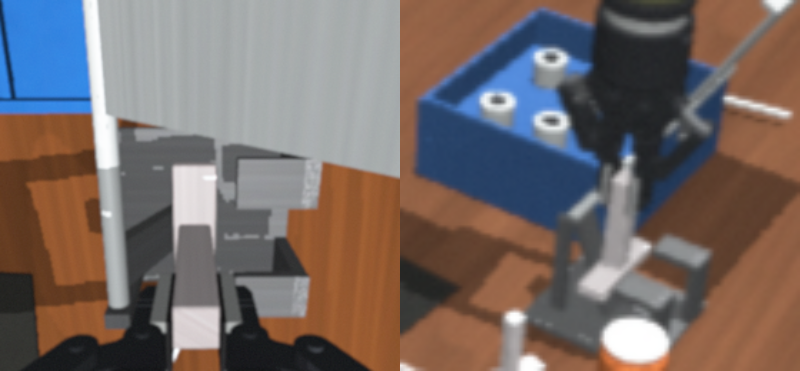

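The flap is open and the foot is now in front of and below the hooks. Next I slide it in.

>>> carry_out([
  [0.08,-0.005,-0.01,0,1],
  [0.16,-0.01,-0.01,0,1],
  [0.24,-0.015,-0.01,0,1],
  [0.32,-0.02,-0.01,0,1],
  [0.36,-0.022,-0.01,0,1],
  [0.36,-0.022,-0.01,0,1],
])

```text
time: 11.9
position: [0.6561, 0.0892, 0.2837]
tool_rot: [179.9, 0.0, 86.4]
wrist_force: [2.5, 0.2, 0.6]
grip_width: 0.017
grasp_force: 80.3
```

>>> carry_out([
  [0.02,-0.001,0,0,1],
  [0.04,-0.003,0,0,1],
  [0.06,-0.004,0,0,1],
  [0.06,-0.004,0,0,1],
])

```text
time: 12.3
position: [0.6614, 0.0889, 0.2838]
tool_rot: [180.0, -0.0, 86.4]
wrist_force: [1.4, 0.3, 1.5]
grip_width: 0.0166
grasp_force: 80.4
```

>>> carry_out([
  [0.02,-0.001,0,0,1],
  [0.04,-0.002,0,0,1],
  [0.04,-0.002,0,0,1],
])

```text
time: 12.6
position: [0.665, 0.0888, 0.2837]
tool_rot: [-179.9, 0.0, 86.4]
wrist_force: [-3.7, 1.0, 4.2]
grip_width: 0.0165
grasp_force: 81.1
```

```bash
python3 - <<'E'
from h import *
s=r.sense();print(s["time"],s["position"],s["tool_rot"],s["wrist_force"],s["ft_torque"])
c=r.camera("wrist");a=c["img"][40:300,120:400];c2=r.camera("scene")
im=np.hstack([cv2.resize(a,(400,371)),cv2.resize(c2["img"][130:230,270:380],(400,371))])
cv2.imwrite("pics/w7.png",im[:,:,::-1])
E
```

```text
12.6 [0.66502059 0.08876179 0.28365958] [-1.79851646e+02  2.38772137e-03  8.64052487e+01] [-3.66250717  1.02377835  4.1984252 ] [ 0.04643321  0.80419723 -0.06209603]
```

View pics/w7.png

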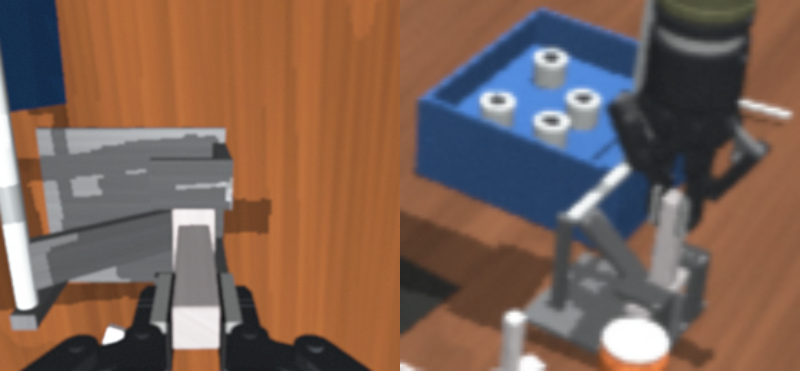

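The foot meets the uprights (fx −3.7 N) and sits beneath the hooks. Let go and rise.

>>> carry_out([
  [0,0,0,0,0.8],
  [0,0,0,0,0.6],
  [0,0,0,0,0.4],
  [0,0,0,0,0.4],
  [0,0,0,0,0.4],
  [0,0,0.2,0,0.4],
  [0,0,0.5,0,0.4],
  [0,0,0.9,0,0.4],
  [0,0,1,0,0.4],
])

```text
time: 13.6
position: [0.6664, 0.0888, 0.3898]
tool_rot: [179.5, -0.1, 86.4]
wrist_force: [0.8, -0.7, 1.0]
grip_width: 0.0512
grasp_force: 0.0
```

>>> carry_out([
  [-0.3,0,0.5,0,0],
  [-0.6,0,0.9,0,0],
  [-0.6,0,0.9,0,0],
])

```text
time: 13.9
position: [0.6041, 0.0889, 0.4805]
tool_rot: [179.4, -0.1, 86.4]
wrist_force: [0.6, 0.5, 1.2]
grip_width: 0.0851
grasp_force: 0.0
```

```bash
python3 - <<'E'
from h import *
s=r.sense();print(s["time"],s["position"],s["tool_rot"],s["wrist_force"])
c=r.camera("wrist");k=cam(c,s)
c2=r.camera("scene");k2=cam(c2)
T=[box(-.012,.012,-.042,.042,.047,.057),box(-.009,.009,-.009,.009,.047,.142)]
for cc,kk in((c,k),(c2,k2)):
    for d in r.masks_of(cc,"prop"): print(d["conf"],d["centre"],d["region"].sum(),back(*d["centre"],.1,kk).round(3))
    for d in r.boxes_of(cc,"bush1"): print("bush",d["conf"],d["centre"],back(*d["centre"],.065,kk).round(3))
im=np.hstack([cv2.resize(c["img"],(400,300)),cv2.resize(c2["img"][90:240,220:420],(400,300))])
cv2.imwrite("pics/w8.png",im[:,:,::-1])
E
```

```text
13.9 [0.60412136 0.08889347 0.48045247] [ 1.79441913e+02 -7.24555454e-02  8.64325659e+01] [0.63778827 0.46466188 1.19212183]
0.91 [293.7, 326.7] 1349 [ 0.705 -0.13   0.1  ]
0.9 [221.2, 247.8] 333 [0.589 0.006 0.1  ]
0.74 [160.4, 297.1] 699 [0.661 0.091 0.1  ]
bush 0.92 [59.0, 156.4] [0.486 0.229 0.065]
bush 0.84 [13.1, 157.4] [0.496 0.28  0.065]
bush 0.7 [59.1, 112.4] [0.429 0.232 0.065]
0.66 [210.7, 262.1] 653 [ 0.507 -0.108  0.1  ]
0.65 [196.3, 343.8] 229 [0.67  0.079 0.1  ]
0.58 [274.6, 318.2] 985 [ 0.745 -0.239  0.1  ]
0.56 [231.1, 297.6] 172 [ 0.631 -0.13   0.1  ]
bush 0.64 [263.7, 224.5] [ 0.518 -0.302  0.065]
bush 0.58 [161.2, 314.7] [0.49  0.254 0.065]
bush 0.56 [145.7, 311.7] [0.434 0.341 0.065]
bush 0.51 [162.5, 326.8] [0.528 0.269 0.065]
bush 0.48 [166.0, 311.3] [0.494 0.221 0.065]
bush 0.25 [235.1, 335.5] [ 0.708 -0.051  0.065]
```

View pics/w8.png

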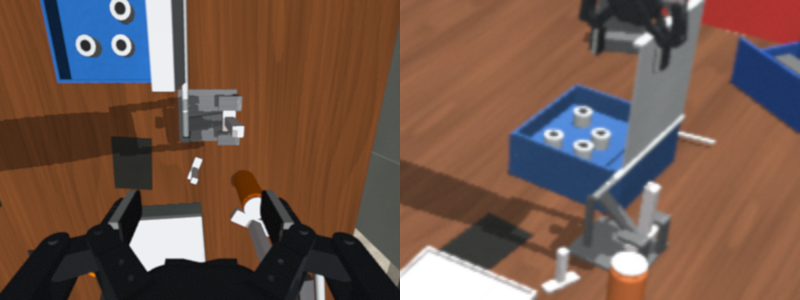

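The tee is caught and the flap stands upright. Four bushes show in the bin. Moving over the bin to measure them.

>>> carry_out([
  [-0.4,0.3,0,0,0],
  [-0.8,0.6,0,0,0],
  [-1,0.9,0,0,0],
  [-1,0.9,0,0,0],
])

```text
time: 14.6
position: [0.5037, 0.1811, 0.4718]
tool_rot: [-179.8, -0.0, 86.6]
wrist_force: [-0.1, 0.3, 0.2]
grip_width: 0.0851
grasp_force: 0.0
```

>>> carry_out([
  [-0.3,0.1,0,0,0],
  [-0.3,0.1,0,0,0],
  [-0.3,0.1,0,0,0],
])

```text
time: 14.9
position: [0.4758, 0.1885, 0.4725]
tool_rot: [-179.9, 0.1, 86.4]
wrist_force: [-0.5, -0.4, 0.9]
grip_width: 0.0853
grasp_force: 0.0
```

```bash
cat >> h.py <<'E'
def bushes(ztop,name="wrist"):
    s=r.sense();c=r.camera(name);k=cam(c,s);out=[]
    for d in r.masks_of(c,"bush1"):
        q,rr=np.array(d["centre"]),d["region"].sum()
        # silhouette centre ~ body centre projection at mid height
        out.append((round(d["conf"],2),q.round(),rr,back(*q,ztop-.013,k).round(4)))
    return s,c,k,out
E
python3 - <<'E'
from h import *
s,c,k,o=bushes(.071);print(s["time"],s["position"],s["tool_rot"])
for x in o: print(*x)
save(c,"pics/w9.png",(0,260,80,420),2)
p=np.array([.488,.2765,-.065])
for q in place(np.array([[-.102,-.101,.045],[.047,-.101,.051],[.047,.101,.051],[-.102,.101,.045],[-.107,-.106,.085],[-.107,.106,.085]]),p): print(q.round(3),proj(q,k).round(),((proj(q,k)[0]-[80,0])*2).round())
E
```

```text
14.9 [0.47578743 0.18854671 0.47252444] [-1.79926751e+02  5.28361144e-02  8.64227458e+01]
0.93 [130. 261.] 441 [0.4833 0.2289 0.058 ]
0.76 [ 88. 267.] 456 [0.4945 0.2838 0.058 ]
0.71 [ 52. 216.] 598 [0.4313 0.331  0.058 ]
0.56 [129. 222.] 470 [0.4277 0.2335 0.058 ]
[0.38  0.182 0.045] [[195. 165.]] [230. 329.]
[0.528 0.173 0.051] [[293. 166.]] [427. 332.]
[0.541 0.374 0.051] [[301.   8.]] [442.  17.]
[0.393 0.384 0.045] [[183.  10.]] [206.  19.]
[0.374 0.178 0.085] [[185. 175.]] [210. 350.]
[0.388 0.389 0.085] [[169.  -7.]] [178. -13.]
```

View pics/w9.png

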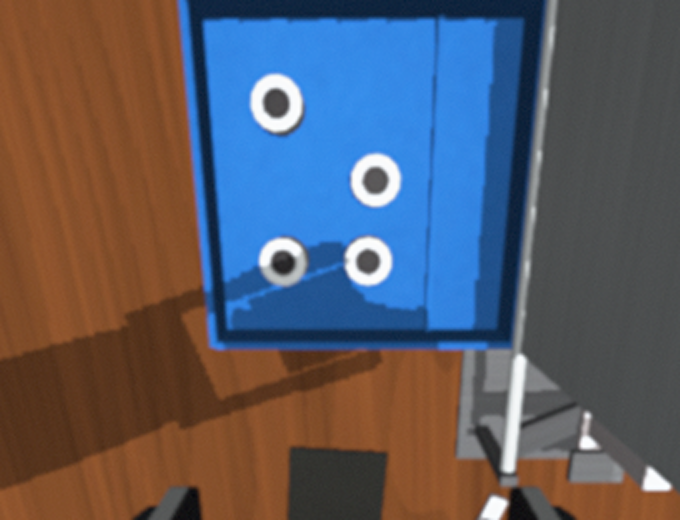

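The picture shows four bushes at crop pixels (277,103), (376,180), (283,262) and (368,261), and the bin outline matches its estimate. I'll use one diagonal gripper yaw of 131° for all of them, starting with the far-left bush at (0.431, 0.331).

>>> carry_out([
  [-0.1,0.3,-0.3,0.09,0.35],
  [-0.2,0.6,-0.6,0.18,0.35],
  [-0.23,0.71,-0.8,0.27,0.35],
  [-0.23,0.71,-0.9,0.36,0.35],
  [-0.23,0.71,-0.9,0.45,0.35],
  [-0.23,0.71,-0.9,0.495,0.35],
  [-0.23,0.71,-0.9,0.495,0.35],
], squeeze=50)

```text
time: 15.7
position: [0.4532, 0.2594, 0.3831]
tool_rot: [-179.9, -0.0, 130.9]
wrist_force: [0.7, 0.4, -0.1]
grip_width: 0.0556
grasp_force: 0.0
```

>>> carry_out([
  [-0.21,0.71,-0.2,0,0.35],
  [-0.21,0.71,-0.4,0,0.35],
  [-0.21,0.71,-0.5,0,0.35],
  [-0.21,0.71,-0.5,0,0.35],
  [-0.21,0.71,-0.5,0,0.35],
])

```text
time: 16.2
position: [0.432, 0.3302, 0.334]
tool_rot: [180.0, 0.0, 130.9]
wrist_force: [-0.2, -0.7, 0.6]
grip_width: 0.0556
grasp_force: 0.0
```

```bash
python3 - <<'E'
from h import *
s,c,k,o=bushes(.071);print(s["time"],s["position"],s["tool_rot"],s["grip_width"])
for x in o: print(*x)
E
```

```text
16.2 [0.43198468 0.33017681 0.33403427] [1.79995856e+02 2.32300508e-02 1.30874443e+02] 0.055561403866622845
0.87 [258. 272.] 952 [0.4942 0.2821 0.058 ]
0.73 [192. 258.] 1036 [0.4334 0.3292 0.058 ]
0.59 [287. 232.] 964 [0.4852 0.2258 0.058 ]
0.51 [242. 190.] 84 [0.4158 0.2406 0.058 ]
```

>>> carry_out([
  [0,0,-0.4,0,0.35],
  [0,0,-0.7,0,0.35],
  [0,0,-0.9,0,0.35],
  [0,0,-1,0,0.35],
  [0,0,-1,0,0.35],
])

```text
time: 16.8
position: [0.4314, 0.3301, 0.2331]
tool_rot: [-179.9, -0.0, 130.9]
wrist_force: [0.6, 0.6, -0.3]
grip_width: 0.056
grasp_force: 0.0
```

>>> carry_out([
  [0,0,-0.1,0,0.35],
  [0,0,-0.1,0,0.35],
  [0,0,-0.1,0,1],
  [0,0,-0.1,0,1],
  [0,0,-0.1,0,1],
  [0,0,-0.1,0,1],
  [0,0,-0.1,0,1],
  [0,0,0.2,0,1],
  [0,0,0.5,0,1],
  [0,0,0.8,0,1],
  [0,0,0.8,0,1],
])

```text
time: 17.9
position: [0.4324, 0.3314, 0.3182]
tool_rot: [179.5, 0.1, 131.0]
wrist_force: [1.0, 0.3, -0.2]
grip_width: 0.0304
grasp_force: 49.7
```

```bash
python3 - <<'E'
from h import *
s=r.sense();print(s["position"],s["wrist_force"],s["grip_width"])
c=r.camera("top");k=cam(c)
for n in("demag","plate","rocker","plunger"):
  for d in r.masks_of(c,n): print(n,d["conf"],d["centre"],d["region"].sum(),back(*d["centre"],.052,k).round(3))
E
```

```text
[0.43237532 0.33141354 0.31820823] [ 0.95725991  0.3006481  -0.21618189] 0.030370884988738987
demag 0.8 [186.3, 323.3] 4348 [ 0.508 -0.257  0.052]
plate 0.86 [187.4, 322.7] 4334 [ 0.504 -0.255  0.052]
rocker 0.54 [206.2, 253.1] 906 [ 0.437 -0.017  0.052]
rocker 0.5 [199.2, 353.8] 165 [ 0.464 -0.361  0.052]
rocker 0.47 [137.9, 223.1] 120 [0.676 0.09  0.052]
plunger 0.16 [189.6, 179.3] 63 [0.492 0.236 0.052]
```

>>> carry_out([
  [0.1,-0.4,0,0,1],
  [0.2,-0.8,0,0,1],
  [0.23,-1,0,0,1],
])

```text
time: 18.45
position: [0.4542, 0.2286, 0.3116]
tool_rot: [-179.8, -0.0, 130.9]
wrist_force: [0.3, 0.5, -1.5]
grip_width: 0.0305
grasp_force: 49.8
```

>>> carry_out([
  [0.1,-0.4,0,0,1],
  [0.2,-0.8,0,0,1],
  [0.23,-1,0,0,1],
])

```text
time: 18.75
position: [0.4772, 0.1283, 0.3119]
tool_rot: [-179.8, -0.1, 130.8]
wrist_force: [0.1, 0.1, -1.3]
grip_width: 0.03
grasp_force: 49.8
```

>>> carry_out([
  [0.1,-0.4,0,0,1],
  [0.2,-0.8,0,0,1],
  [0.23,-1,0,0,1],
])

```text
time: 19.05
position: [0.5003, 0.0283, 0.3119]
tool_rot: [-179.9, -0.1, 130.8]
wrist_force: [-0.6, -0.3, -1.1]
grip_width: 0.0303
grasp_force: 49.8
```

>>> carry_out([
  [0.1,-0.4,0,0,1],
  [0.2,-0.8,0,0,1],
  [0.23,-1,0,0,1],
])

```text
time: 19.35
position: [0.5233, -0.0718, 0.3119]
tool_rot: [-179.9, -0.1, 130.8]
wrist_force: [0.8, -0.1, -0.5]
grip_width: 0.0302
grasp_force: 49.8
```

>>> carry_out([
  [0.1,-0.4,0,0,1],
  [0.2,-0.8,0,0,1],
  [0.23,-1,0,0,1],
  [0.23,-1,-0.3,0,1],
  [0.23,-1,-0.6,0,1],
  [0.23,-1,-0.7,0,1],
  [0.23,-1,-0.7,0,1],
])

```text
time: 20.05
position: [0.545, -0.1688, 0.2403]
tool_rot: [-179.8, -0.4, 131.0]
wrist_force: [0.1, 0.1, -1.9]
grip_width: 0.0305
grasp_force: 49.8
```

```bash
python3 - <<'E'
from h import *
s=r.sense();print(s["time"],s["position"],s["wrist_force"],s["grip_width"])
c=r.camera("wrist");save(c,"pics/w10.png");k=cam(c,s)
p=(.507,-.261,.011)
for q in place(np.array([[-.09,-.14,.05],[-.09,.14,.05],[.09,.14,.05],[.09,-.14,.05],[0,.048,.052]]),p): print(q.round(3),proj(q,k).round())
E
```

```text
20.05 [ 0.54503577 -0.16875472  0.24026483] [ 0.09603228  0.07807511 -1.8510179 ] 0.03052329845017382
[ 0.419 -0.402  0.05 ] [[-59. 340.]]
[ 0.415 -0.122  0.05 ] [[132.  28.]]
[ 0.595 -0.12   0.05 ] [[365. 229.]]
[ 0.599 -0.4    0.05 ] [[138. 438.]]
[ 0.506 -0.213  0.052] [[173. 246.]]
```

View pics/w10.png

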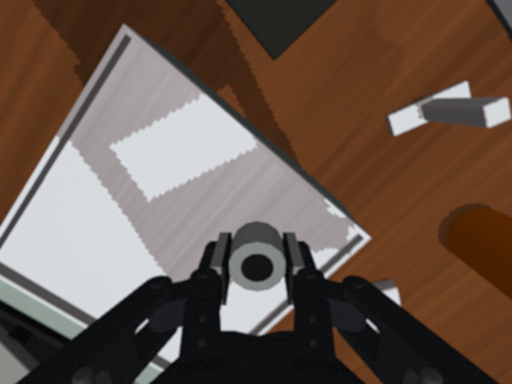

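The held bush is above the plate, well inside its lip, and the plate's corners are where expected. Lower, release, and fetch the next one.

>>> carry_out([
  [0,0,-0.06,0,1],
  [0,0,-0.12,0,1],
  [0,0,-0.12,0,1],
  [0,0,-0.12,0,0.7],
  [0,0,-0.12,0,0.35],
  [0,0,-0.12,0,0.35],
  [0,0,-0.12,0,0.35],
  [0,0,0.2,0,0.35],
  [0,0,0.5,0,0.35],
  [0,0,0.68,0,0.35],
  [0,0,0.68,0,0.35],
])

```text
time: 21.2
position: [0.5474, -0.1698, 0.3157]
tool_rot: [179.8, 0.4, 131.0]
wrist_force: [1.3, 0.0, -0.6]
grip_width: 0.0554
grasp_force: 0.0
```

>>> carry_out([
  [-0.05,0.4,0,0,0.35],
  [-0.1,0.8,0,0,0.35],
  [-0.106,0.906,0,0,0.35],
])

```text
time: 21.5
position: [0.5346, -0.0762, 0.3098]
tool_rot: [-179.9, -0.2, 131.1]
wrist_force: [0.1, -0.4, -0.3]
grip_width: 0.0557
grasp_force: 0.0
```

>>> carry_out([
  [-0.05,0.4,0,0,0.35],
  [-0.1,0.8,0,0,0.35],
  [-0.106,0.906,0,0,0.35],
])

```text
time: 21.8
position: [0.5243, 0.0142, 0.3103]
tool_rot: [-179.9, -0.1, 131.1]
wrist_force: [-0.7, -0.7, -0.0]
grip_width: 0.0553
grasp_force: 0.0
```

>>> carry_out([
  [-0.05,0.4,0,0,0.35],
  [-0.1,0.8,0,0,0.35],
  [-0.106,0.906,0,0,0.35],
])

```text
time: 22.1
position: [0.514, 0.1044, 0.3107]
tool_rot: [-179.9, -0.1, 131.1]
wrist_force: [-0.8, -0.5, -0.6]
grip_width: 0.0554
grasp_force: 0.0
```

>>> carry_out([
  [-0.05,0.4,0,0,0.35],
  [-0.1,0.8,0,0,0.35],
  [-0.106,0.906,0,0,0.35],
])

```text
time: 22.4
position: [0.5037, 0.1948, 0.3111]
tool_rot: [-180.0, -0.0, 131.1]
wrist_force: [-0.2, -1.3, 0.1]
grip_width: 0.0553
grasp_force: 0.0
```

>>> carry_out([
  [-0.05,0.4,0,0,0.35],
  [-0.1,0.8,0,0,0.35],
  [-0.106,0.906,0,0,0.35],
  [-0.106,0.906,0,0,0.35],
  [-0.106,0.906,0,0,0.35],
])

```text
time: 22.9
position: [0.4937, 0.2826, 0.3112]
tool_rot: [-179.9, 0.0, 130.9]
wrist_force: [0.6, 0.5, -0.3]
grip_width: 0.0555
grasp_force: 0.0
```

```bash
python3 - <<'E'
from h import *
s,c,k,o=bushes(.071);print(s["time"],s["position"],s["tool_rot"],s["grip_width"])
for x in o: print(*x)
_,_,_,o=bushes(.078,"top")
for x in o: print("top",*x)
E
```

```text
22.9 [0.49372452 0.2826009  0.3111546 ] [-1.79926135e+02  2.97558415e-02  1.30927366e+02] 0.05546614950536285
0.92 [193. 165.] 1407 [0.428  0.2325 0.058 ]
0.84 [199. 256.] 1306 [0.4922 0.2808 0.058 ]
0.68 [231. 215.] 1016 [0.4847 0.2314 0.058 ]
top 0.65 [174. 300.] 72 [ 0.5494 -0.1762  0.065 ]
top 0.63 [188. 182.] 60 [0.4945 0.2262 0.065 ]
top 0.44 [208. 181.] 39 [0.4253 0.2257 0.065 ]
```

>>> carry_out([
  [0,0,-0.4,0,0.35],
  [0,0,-0.7,0,0.35],
  [0,0,-0.88,0,0.35],
  [0,0,-0.88,0,0.35],
  [0,0,-0.88,0,1],
  [0,0,-0.88,0,1],
  [0,0,-0.88,0,1],
  [0,0,-0.88,0,1],
  [0,0,-0.88,0,1],
  [0,0,-0.6,0,1],
  [0,0,-0.2,0,1],
  [0,0,0,0,1],
  [0,0,0,0,1],
])

```text
time: 24.4
position: [0.4942, 0.2843, 0.3157]
tool_rot: [179.6, 0.1, 131.0]
wrist_force: [1.0, 0.6, -0.9]
grip_width: 0.0299
grasp_force: 49.7
```

>>> carry_out([
  [-0.02,-0.4,0,0,1],
  [-0.04,-0.8,0,0,1],
  [-0.05,-0.904,0,0,1],
])

```text
time: 24.7
position: [0.4872, 0.1909, 0.3091]
tool_rot: [-179.8, -0.1, 130.8]
wrist_force: [-0.6, 0.3, -0.8]
grip_width: 0.0302
grasp_force: 49.9
```

>>> carry_out([
  [-0.02,-0.4,0,0,1],
  [-0.04,-0.8,0,0,1],
  [-0.05,-0.904,0,0,1],
])

```text
time: 25.0
position: [0.4826, 0.1007, 0.3098]
tool_rot: [-179.8, -0.1, 130.8]
wrist_force: [0.3, 0.1, -0.8]
grip_width: 0.0298
grasp_force: 50.0
```

>>> carry_out([
  [-0.02,-0.4,0,0,1],
  [-0.04,-0.8,0,0,1],
  [-0.05,-0.904,0,0,1],
])

```text
time: 25.3
position: [0.4779, 0.0107, 0.3105]
tool_rot: [-179.9, -0.1, 130.8]
wrist_force: [0.5, -0.5, -1.2]
grip_width: 0.03
grasp_force: 50.1
```

>>> carry_out([
  [-0.02,-0.4,0,0,1],
  [-0.04,-0.8,0,0,1],
  [-0.05,-0.904,0,0,1],
])

```text
time: 25.6
position: [0.4732, -0.0796, 0.3109]
tool_rot: [-180.0, -0.0, 130.8]
wrist_force: [0.6, 0.7, -1.3]
grip_width: 0.0303
grasp_force: 50.1
```

>>> carry_out([
  [-0.02,-0.4,0,0,1],
  [-0.04,-0.8,0,0,1],
  [-0.05,-0.904,0,0,1],
  [-0.05,-0.904,0,0,1],
  [-0.05,-0.904,0,0,1],
])

```text
time: 26.1
position: [0.4685, -0.1672, 0.3111]
tool_rot: [180.0, -0.1, 131.0]
wrist_force: [0.2, -0.1, -1.2]
grip_width: 0.0304
grasp_force: 50.2
```

>>> carry_out([
  [0,0,-0.4,0,1],
  [0,0,-0.7,0,1],
  [0,0,-0.8,0,1],
  [0,0,-0.8,0,1],
  [0,0,-0.8,0,1],
  [0,0,-0.8,0,0.7],
  [0,0,-0.8,0,0.35],
  [0,0,-0.8,0,0.35],
  [0,0,-0.8,0,0.35],
  [0,0,-0.5,0,0.35],
  [0,0,-0.2,0,0.35],
  [0,0,0,0,0.35],
  [0,0,0,0,0.35],
])

```text
time: 27.4
position: [0.4694, -0.1689, 0.3156]
tool_rot: [179.8, 0.4, 130.9]
wrist_force: [0.1, -0.2, 0.2]
grip_width: 0.0553
grasp_force: 0.0
```

>>> carry_out([
  [0.02,0.4,0,0,0.35],
  [0.03,0.8,0,0,0.35],
  [0.04,0.992,0,0,0.35],
])

```text
time: 27.7
position: [0.4716, -0.0671, 0.3101]
tool_rot: [-180.0, -0.1, 131.0]
wrist_force: [0.4, -0.2, -0.2]
grip_width: 0.0554
grasp_force: 0.0
```

>>> carry_out([
  [0.02,0.4,0,0,0.35],
  [0.03,0.8,0,0,0.35],
  [0.04,0.992,0,0,0.35],
])

```text
time: 28.0
position: [0.4756, 0.0323, 0.3102]
tool_rot: [-179.9, -0.1, 131.1]
wrist_force: [-0.6, 0.1, -0.6]
grip_width: 0.0557
grasp_force: 0.0
```

>>> carry_out([
  [0.02,0.4,0,0,0.35],
  [0.03,0.8,0,0,0.35],
  [0.04,0.992,0,0,0.35],
])

```text
time: 28.3
position: [0.4797, 0.1315, 0.3102]
tool_rot: [-179.9, -0.1, 131.1]
wrist_force: [0.0, 0.2, 0.2]
grip_width: 0.0552
grasp_force: 0.0
```

>>> carry_out([
  [0.02,0.4,0,0,0.35],
  [0.03,0.8,0,0,0.35],
  [0.04,0.992,0,0,0.35],
  [0.04,0.992,0,0,0.35],
  [0.04,0.992,0,0,0.35],
])

```text
time: 28.8
position: [0.484, 0.2284, 0.3104]
tool_rot: [-179.9, -0.0, 131.0]
wrist_force: [-0.6, 0.7, -0.2]
grip_width: 0.0555
grasp_force: 0.0
```

```bash
python3 - <<'E'
from h import *
s,c,k,o=bushes(.071);print(s["time"],s["position"],s["tool_rot"],s["grip_width"])
for x in o: print(*x)
_,_,_,o=bushes(.078,"top")
for x in o: print("top",*x)
E
```

```text
28.8 [0.48395137 0.22836716 0.31035493] [-1.79867279e+02 -2.66331891e-02  1.31006936e+02] 0.05547967078275429
0.95 [202. 259.] 1238 [0.4861 0.2269 0.058 ]
top 0.45 [175. 298.] 68 [ 0.543  -0.1686  0.065 ]
top 0.38 [197. 302.] 84 [ 0.4682 -0.1829  0.065 ]
```

>>> carry_out([
  [0,0,-0.4,0,0.35],
  [0,0,-0.7,0,0.35],
  [0,0,-0.88,0,0.35],
  [0,0,-0.88,0,0.35],
  [0,0,-0.88,0,1],
  [0,0,-0.88,0,1],
  [0,0,-0.88,0,1],
  [0,0,-0.88,0,1],
  [0,0,-0.88,0,1],
  [0,0,-0.6,0,1],
  [0,0,-0.2,0,1],
  [0,0,0,0,1],
  [0,0,0,0,1],
])

```text
time: 30.3
position: [0.4853, 0.229, 0.3157]
tool_rot: [179.6, 0.1, 131.0]
wrist_force: [0.2, 0.3, -0.7]
grip_width: 0.0299
grasp_force: 49.7
```

>>> carry_out([
  [0.05,-0.4,0,0,1],
  [0.1,-0.8,0,0,1],
  [0.126,-0.957,0,0,1],
])

```text
time: 30.6
position: [0.4962, 0.1306, 0.3093]
tool_rot: [-179.8, -0.1, 130.9]
wrist_force: [-0.8, -0.1, -1.2]
grip_width: 0.0305
grasp_force: 49.9
```

>>> carry_out([
  [0.05,-0.4,0,0,1],
  [0.1,-0.8,0,0,1],
  [0.126,-0.957,0,0,1],
])

```text
time: 30.9
position: [0.5089, 0.0347, 0.3094]
tool_rot: [-179.8, -0.1, 130.8]
wrist_force: [-0.4, 0.5, -1.6]
grip_width: 0.0301
grasp_force: 49.9
```

>>> carry_out([
  [0.05,-0.4,0,0,1],
  [0.1,-0.8,0,0,1],
  [0.126,-0.957,0,0,1],
])

```text
time: 31.2
position: [0.5216, -0.061, 0.3096]
tool_rot: [-179.9, -0.1, 130.8]
wrist_force: [0.0, -0.1, -1.6]
grip_width: 0.0304
grasp_force: 49.9
```

>>> carry_out([
  [0.05,-0.4,0,0,1],
  [0.1,-0.8,0,0,1],
  [0.126,-0.957,0,0,1],
])

```text
time: 31.5
position: [0.5345, -0.1564, 0.3101]
tool_rot: [-179.9, -0.1, 130.8]
wrist_force: [0.6, 0.9, -1.2]
grip_width: 0.0301
grasp_force: 49.9
```

>>> carry_out([
  [0.05,-0.4,0,0,1],
  [0.1,-0.8,0,0,1],
  [0.126,-0.957,0,0,1],
  [0.126,-0.957,0,0,1],
  [0.126,-0.957,0,0,1],
])

```text
time: 32.0
position: [0.5472, -0.2491, 0.3106]
tool_rot: [-180.0, -0.1, 131.0]
wrist_force: [-0.1, 0.1, -0.7]
grip_width: 0.0304
grasp_force: 49.9
```

```bash
python3 - <<'E'
from h import *
s,c,k,o=bushes(.078);print(s["time"],s["position"],s["tool_rot"],s["grip_width"])
for x in o: print(*x)
for n,z in(("top",.071),("scene",.071)):
  _,_,_,o=bushes(z,n)
  for x in o: print(n,*x)
E
```

```text
32.0 [ 0.54717713 -0.24908589  0.31057786] [-1.79999866e+02 -1.48003768e-01  1.30963922e+02] 0.030400083865323398
0.84 [ 57. 246.] 1773 [ 0.4664 -0.1692  0.065 ]
0.72 [132. 320.] 1518 [ 0.5453 -0.1722  0.065 ]
0.71 [254. 255.] 3221 [ 0.5783 -0.2893  0.065 ]
top 0.55 [172. 298.] 57 [ 0.5564 -0.1697  0.058 ]
scene 0.72 [280. 224.] 137 [ 0.5458 -0.3423  0.058 ]
scene 0.7 [233. 246.] 175 [ 0.4937 -0.1718  0.058 ]
scene 0.68 [237. 262.] 163 [ 0.5413 -0.1598  0.058 ]
scene 0.42 [157. 298.] 45 [0.4251 0.2573 0.058 ]
```

>>> carry_out([
  [0,0,-0.4,0,1],
  [0,0,-0.7,0,1],
  [0,0,-0.8,0,1],
  [0,0,-0.8,0,1],
  [0,0,-0.8,0,1],
  [0,0,-0.8,0,0.7],
  [0,0,-0.8,0,0.35],
  [0,0,-0.8,0,0.35],
  [0,0,-0.8,0,0.35],
  [0,0,-0.5,0,0.35],
  [0,0,-0.2,0,0.35],
  [0,0,0,0,0.35],
  [0,0,0,0,0.35],
])

```text
time: 33.6
position: [0.5484, -0.2506, 0.3161]
tool_rot: [179.9, 0.4, 131.0]
wrist_force: [-0.6, 0.1, 0.1]
grip_width: 0.0557
grasp_force: 0.0
```

>>> carry_out([
  [-0.1,0.4,0,0,0.35],
  [-0.2,0.8,0,0,0.35],
  [-0.234,0.9,0,0,0.35],
])

```text
time: 33.9
position: [0.5226, -0.1573, 0.3096]
tool_rot: [-179.9, -0.2, 131.1]
wrist_force: [0.5, -0.0, -0.8]
grip_width: 0.0554
grasp_force: 0.0
```

>>> carry_out([
  [-0.1,0.4,0,0,0.35],
  [-0.2,0.8,0,0,0.35],
  [-0.234,0.9,0,0,0.35],
])

```text
time: 34.2
position: [0.4994, -0.0677, 0.3102]
tool_rot: [-179.9, -0.1, 131.1]
wrist_force: [-0.3, -0.8, 0.2]
grip_width: 0.0555
grasp_force: 0.0
```

>>> carry_out([
  [-0.1,0.4,0,0,0.35],
  [-0.2,0.8,0,0,0.35],
  [-0.234,0.9,0,0,0.35],
])

```text
time: 34.5
position: [0.4763, 0.0218, 0.3107]
tool_rot: [-180.0, -0.1, 131.1]
wrist_force: [-0.5, 0.2, 0.5]
grip_width: 0.0558
grasp_force: 0.0
```

>>> carry_out([
  [-0.1,0.4,0,0,0.35],
  [-0.2,0.8,0,0,0.35],
  [-0.234,0.9,0,0,0.35],
])

```text
time: 34.8
position: [0.4533, 0.1116, 0.3111]
tool_rot: [-180.0, -0.0, 131.1]
wrist_force: [0.1, -0.3, -0.5]
grip_width: 0.0551
grasp_force: 0.0
```

>>> carry_out([
  [-0.1,0.4,0,0,0.35],
  [-0.2,0.8,0,0,0.35],
  [-0.234,0.9,0,0,0.35],
  [-0.234,0.9,0,0,0.35],
  [-0.234,0.9,0,0,0.35],
])

```text
time: 35.3
position: [0.4308, 0.1991, 0.3114]
tool_rot: [-180.0, 0.0, 130.9]
wrist_force: [-0.5, 0.3, -0.1]
grip_width: 0.0552
grasp_force: 0.0
```

```bash
python3 - <<'E'
from h import *
s,c,k,o=bushes(.071);print(s["time"],s["position"],s["tool_rot"],s["grip_width"])
for x in o: print(*x)
for n in("top","scene"):
  _,_,_,o=bushes(.071,n)
  for x in o: print(n,*x)
E
```

```text
35.3 [0.43082483 0.19910611 0.31137572] [-1.79952139e+02  3.66685537e-02  1.30937576e+02] 0.055185418325581014
0.65 [172. 282.] 1337 [0.4305 0.2307 0.058 ]
0.35 [172. 390.] 76253 [0.5005 0.2915 0.058 ]
top 0.52 [200. 300.] 80 [ 0.4571 -0.1753  0.058 ]
top 0.44 [175. 319.] 74 [ 0.5473 -0.2434  0.058 ]
top 0.4 [174. 298.] 75 [ 0.5483 -0.1693  0.058 ]
scene 0.55 [256. 248.] 167 [ 0.5488 -0.2416  0.058 ]
scene 0.46 [235. 261.] 151 [ 0.5342 -0.1562  0.058 ]
scene 0.45 [158. 297.] 69 [0.4254 0.2488 0.058 ]
```

>>> carry_out([
  [-0.01,0.325,0,0,0.35],
  [-0.01,0.325,0,0,0.35],
  [-0.01,0.325,-0.4,0,0.35],
  [-0.01,0.325,-0.7,0,0.35],
  [-0.01,0.325,-0.88,0,0.35],
  [-0.01,0.325,-0.88,0,0.35],
  [-0.01,0.325,-0.88,0,1],
  [-0.01,0.325,-0.88,0,1],
  [-0.01,0.325,-0.88,0,1],
  [-0.01,0.325,-0.88,0,1],
  [-0.01,0.325,-0.88,0,1],
  [-0.01,0.325,-0.6,0,1],
  [-0.01,0.325,-0.2,0,1],
  [-0.01,0.325,0,0,1],
  [-0.01,0.325,0,0,1],
])

```text
time: 37.1
position: [0.4303, 0.233, 0.3154]
tool_rot: [179.6, 0.1, 131.0]
wrist_force: [-0.7, 0.4, -1.1]
grip_width: 0.0301
grasp_force: 49.7
```

>>> carry_out([
  [0.03,-0.4,0,0,1],
  [0.06,-0.8,0,0,1],
  [0.074,-0.963,0,0,1],
])

```text
time: 37.4
position: [0.4358, 0.1341, 0.3093]
tool_rot: [-179.8, -0.1, 130.9]
wrist_force: [-0.5, 0.3, -0.4]
grip_width: 0.0302
grasp_force: 49.9
```

>>> carry_out([
  [0.03,-0.4,0,0,1],
  [0.06,-0.8,0,0,1],
  [0.074,-0.963,0,0,1],
])

```text
time: 37.7
position: [0.4433, 0.0376, 0.3094]
tool_rot: [-179.8, -0.1, 130.8]
wrist_force: [-0.2, -0.3, -0.3]
grip_width: 0.0304
grasp_force: 49.9
```

>>> carry_out([
  [0.03,-0.4,0,0,1],
  [0.06,-0.8,0,0,1],
  [0.074,-0.963,0,0,1],
])

```text
time: 38.0
position: [0.4508, -0.0587, 0.3095]
tool_rot: [-179.9, -0.1, 130.8]
wrist_force: [-1.1, 0.9, -0.8]
grip_width: 0.0305
grasp_force: 50.0
```

>>> carry_out([
  [0.03,-0.4,0,0,1],
  [0.06,-0.8,0,0,1],
  [0.074,-0.963,0,0,1],
])

```text
time: 38.3
position: [0.4583, -0.155, 0.3096]
tool_rot: [-179.9, -0.1, 130.8]
wrist_force: [-0.6, 0.1, -1.5]
grip_width: 0.03
grasp_force: 50.0
```

>>> carry_out([
  [0.03,-0.4,0,0,1],
  [0.06,-0.8,0,0,1],
  [0.074,-0.963,0,0,1],
  [0.074,-0.963,0,0,1],
  [0.074,-0.963,0,0,1],
])

```text
time: 38.8
position: [0.4659, -0.2484, 0.3101]
tool_rot: [-180.0, -0.2, 130.9]
wrist_force: [-0.3, 0.2, -1.5]
grip_width: 0.0303
grasp_force: 50.0
```

```bash
python3 - <<'E'
from h import *
s,c,k,o=bushes(.078);print(s["time"],s["position"],s["grip_width"])
for x in o: print(*x)
for n in("top","scene"):
  _,_,_,o=bushes(.071,n)
  for x in o: print(n,*x)
E
```

```text
38.8 [ 0.46588222 -0.24843497  0.31009195] 0.030286662821745153
0.92 [255. 324.] 988 [ 0.5457 -0.2482  0.065 ]
0.9 [252. 256.] 3245 [ 0.4964 -0.2868  0.065 ]
0.83 [198. 388.] 1618 [ 0.5474 -0.1724  0.065 ]
0.65 [135. 327.] 1644 [ 0.4699 -0.1694  0.065 ]
top 0.56 [197. 297.] 47 [ 0.4695 -0.1676  0.058 ]
top 0.46 [172. 299.] 65 [ 0.5543 -0.1724  0.058 ]
scene 0.6 [237. 261.] 135 [ 0.5383 -0.1627  0.058 ]
scene 0.54 [256. 246.] 182 [ 0.5448 -0.2459  0.058 ]
scene 0.49 [222. 221.] 176 [ 0.4085 -0.1683  0.058 ]
```

>>> carry_out([
  [0,0,-0.4,0,1],
  [0,0,-0.7,0,1],
  [0,0,-0.8,0,1],
  [0,0,-0.8,0,1],
  [0,0,-0.8,0,1],
  [0,0,-0.8,0,0.7],
  [0,0,-0.8,0,0.35],
  [0,0,-0.8,0,0.35],
  [0,0,-0.8,0,0.35],
  [0,0,-0.5,0,0.35],
  [0,0,-0.2,0,0.35],
  [0,0,0.2,0,0.35],
  [0,0,0.5,0,0.35],
  [0,0,0.5,0,0.35],
])

```text
time: 40.5
position: [0.4675, -0.2498, 0.368]
tool_rot: [179.8, 0.6, 131.0]
wrist_force: [0.2, -0.0, -0.4]
grip_width: 0.0555
grasp_force: 0.0
```

```bash
python3 - <<'E'
from h import *
s,c,k,o=bushes(.078);print(s["time"],s["position"],s["grip_width"])
for x in o: print(*x)
E
```

```text
40.5 [ 0.46749134 -0.24976433  0.36798997] 0.05554169932766103
0.97 [174. 360.] 1005 [ 0.5463 -0.1738  0.065 ]
0.97 [225. 306.] 772 [ 0.5449 -0.254   0.065 ]
0.89 [120. 314.] 1021 [ 0.4698 -0.1671  0.065 ]
0.6 [176. 256.] 876 [ 0.4649 -0.2477  0.065 ]
```

>>> carry_out([
  [0.2,0.3,0,-0.05,0.35],
  [0.4,0.6,0,-0.1,0.35],
  [0.5,0.845,0,-0.124,0.35],
])

```text
time: 40.9
position: [0.5166, -0.1632, 0.3593]
tool_rot: [-179.9, -0.2, 119.7]
wrist_force: [0.1, -1.5, 0.5]
grip_width: 0.0556
grasp_force: 0.0
```

>>> carry_out([
  [0.2,0.3,0,-0.05,0.35],
  [0.4,0.6,0,-0.1,0.35],
  [0.5,0.845,0,-0.124,0.35],
])

```text
time: 41.2
position: [0.5667, -0.0783, 0.3592]
tool_rot: [-179.8, -0.1, 108.6]
wrist_force: [-0.3, -0.5, 0.0]
grip_width: 0.0555
grasp_force: 0.0
```

>>> carry_out([
  [0.2,0.3,0,-0.05,0.35],
  [0.4,0.6,0,-0.1,0.35],
  [0.5,0.845,0,-0.124,0.35],
])

```text
time: 41.5
position: [0.6168, 0.0062, 0.359]
tool_rot: [-179.8, -0.1, 97.4]
wrist_force: [0.1, 0.1, -0.3]
grip_width: 0.0559
grasp_force: 0.0
```

>>> carry_out([
  [0.2,0.3,0,-0.05,0.35],
  [0.4,0.6,0,-0.1,0.35],
  [0.5,0.845,0,-0.124,0.35],
  [0.5,0.845,0,-0.124,0.35],
  [0.5,0.845,0,-0.124,0.35],
])

```text
time: 42.0
position: [0.6659, 0.0893, 0.3592]
tool_rot: [-179.8, 0.1, 86.4]
wrist_force: [0.1, 0.0, 0.4]
grip_width: 0.0554
grasp_force: 0.0
```

```bash
python3 - <<'E'
from h import *
s=r.sense();print(s["time"],s["position"],s["tool_rot"],s["grip_width"])
c=r.camera("wrist");k=cam(c,s);save(c,"pics/w11.png")
for d in r.masks_of(c,"prop"):
    print(d["conf"],d["centre"],d["region"].sum(),back(*d["centre"],.12,k).round(3))
P=place(box(-.009,.009,-.009,.009,.142,.142),(.665,.0887,-.063))[::2];print(proj(P,k).round())
for n in("top","scene"):
  _,_,_,o=bushes(.071,n)
  for x in o: print(n,*x)
E
```

```text
42.0 [0.66592355 0.08926073 0.35921723] [-1.79777549e+02  5.10036002e-02  8.64032394e+01] 0.05537552251728799
0.6 [241.9, 214.7] 142 [0.625 0.055 0.12 ]
0.58 [190.8, 255.1] 1306 [0.663 0.101 0.12 ]
0.42 [324.9, 271.1] 55 [ 0.67  -0.042  0.12 ]
[[246. 226.]
 [246. 204.]
 [270. 226.]
 [270. 204.]]
top 0.49 [197. 300.] 77 [ 0.4706 -0.1771  0.058 ]
scene 0.54 [237. 264.] 150 [ 0.5435 -0.156   0.058 ]
scene 0.5 [256. 250.] 180 [ 0.5527 -0.2404  0.058 ]
scene 0.49 [229. 238.] 151 [ 0.466  -0.1674  0.058 ]
scene 0.46 [241. 221.] 170 [ 0.455  -0.2335  0.058 ]
```

Four bushes are on the plate. Now regrip the tee and take it out.

>>> carry_out([
  [0,0,-0.3,0,0.35],
  [0,0,-0.6,0,0.35],
  [0,0,-0.71,0,0.35],
  [0,0,-0.71,0,0.35],
  [0,0,-0.71,0,1],
  [0,0,-0.71,0,1],
  [0,0,-0.71,0,1],
  [0,0,-0.71,0,1],
  [0,0,-0.71,0,1],
  [0,0,-0.71,0,1],
], squeeze=80)

```text
time: 43.3
position: [0.6664, 0.0891, 0.2915]
tool_rot: [179.9, -0.0, 86.3]
wrist_force: [-3.2, 0.4, 4.1]
grip_width: 0.0163
grasp_force: 77.8
```

>>> carry_out([
  [0,0,-0.03,0,1],
  [0,0,-0.05,0,1],
  [0,0,-0.05,0,1],
  [-0.06,0.004,-0.05,0,1],
  [-0.12,0.008,-0.05,0,1],
  [-0.18,0.011,-0.05,0,1],
])

```text
time: 43.9
position: [0.6483, 0.09, 0.286]
tool_rot: [179.8, 0.0, 86.3]
wrist_force: [4.2, 0.4, -0.7]
grip_width: 0.016
grasp_force: 77.8
```

>>> carry_out([
  [0,0,-0.03,0,1],
  [-0.08,0.005,-0.03,0,1],
  [-0.16,0.01,-0.03,0,1],
  [-0.24,0.015,-0.03,0,1],
  [-0.3,0.019,-0.03,0,1],
  [-0.3,0.019,-0.03,0,1],
  [-0.3,0.019,-0.03,0,1],
])

```text
time: 44.6
position: [0.6196, 0.0918, 0.2843]
tool_rot: [179.4, -0.0, 86.3]
wrist_force: [10.8, -0.5, -2.7]
grip_width: 0.0165
grasp_force: 78.3
```

>>> carry_out([
  [0,0,0.1,0,1],
  [0,0,0.2,0,1],
  [0,0,0.3,0,1],
  [0,0,0.4,0,1],
  [0,0,0.5,0,1],
  [0,0,0.6,0,1],
  [0,0,0.7,0,1],
  [0,0,0.8,0,1],
  [0,0,0.9,0,1],
  [0,0,1,0,1],
])

```text
time: 45.6
position: [0.6175, 0.0921, 0.3822]
tool_rot: [-179.7, 0.0, 86.3]
wrist_force: [-5.0, 1.0, 0.7]
grip_width: 0.0161
grasp_force: 79.0
```

>>> carry_out([
  [0,0,0.1,0,1],
  [0,0,0.2,0,1],
  [0,0,0.3,0,1],
  [0,0,0.4,0,1],
  [0,0,0.6,0,1],
  [0,0,0.9,0,1],
  [0,0,0.9,0,1],
  [0,0,0.9,0,1],
])

```text
time: 46.4
position: [0.6187, 0.0919, 0.4743]
tool_rot: [179.7, -0.0, 86.3]
wrist_force: [0.9, -0.4, -1.7]
grip_width: 0.0157
grasp_force: 78.9
```

```bash
python3 - <<'E'
from h import *
s=r.sense();print(s["time"],s["position"],s["tool_rot"],s["grip_width"],s["wrist_force"])
c=r.camera("wrist");k=cam(c,s)
for d in r.masks_of(c,"prop"):
    print(d["conf"],d["centre"],d["region"].sum())
    if d["region"].sum()>1500: M=d["region"]
# pose of held tee: fit tilt/offset in tool frame
x,y=s["position"][:2];yaw=np.radians(s["tool_rot"][2]-90)
def T(zb): return [box(-.012,.012,-.042,.042,zb,zb+.01),box(-.009,.009,-.009,.009,zb,zb+.095)]
best=min(((fit(T(s["position"][2]-h),[(M,k)],(x,y,yaw),(.005,.005,.05)),h) for h in np.arange(.225,.256,.003)),key=lambda a:a[0][1]);print(best,yaw)
c2=r.camera("scene")
for d in r.boxes_of(c2,"flap"): print("flap",d)
cv2.imwrite("pics/sc2.png",c2["img"][:,:,::-1])
E
```

```text
46.4 [0.61872285 0.09186323 0.47428599] [ 1.79747376e+02 -1.82762708e-02  8.63084314e+01] 0.01565256102570608 [ 0.87126563 -0.35076841 -1.66410449]
0.79 [211.9, 256.2] 3518
0.65 [343.7, 329.8] 75
0.56 [226.9, 238.4] 77
((array([ 0.61760349,  0.08991909, -0.06583624]), np.float64(0.05764125255275698)), np.float64(0.255)) -0.06443002718182854
flap {'centre': [150.9, 318.3], 'conf': 0.56}
flap {'centre': [226.4, 235.5], 'conf': 0.5}
flap {'centre': [244.5, 221.8], 'conf': 0.45}
```

```bash
python3 - <<'E'
from h import *
from scipy.spatial.transform import Rotation as Ro
s=r.sense();print(s["position"])
c=r.camera("wrist");k=cam(c,s);save(c,"pics/w12.png")
M=max((d["region"] for d in r.masks_of(c,"prop")),key=lambda m:m.sum())
S=4;mb=cv2.resize(M.astype(np.uint8),None,fx=S,fy=S,interpolation=0)>0
parts=[box(-.012,.012,-.042,.042,0,.01),box(-.009,.009,-.009,.009,0,.095)]
def cost(p):
    # grasp point in tee at height p[2]; tilts p[3] about tee x, p[4] about tee y; yaw p[5]
    R=Ro.from_euler('ZYX',[p[5],p[4],p[3]]).as_matrix()
    o=s["position"]+[0,0,-.155]+np.array([p[0],p[1],0]);im=np.zeros(mb.shape,np.uint8)
    for P in parts:
        q=proj((P-[0,0,p[2]])@R.T+o,k)*S+1.5
        cv2.fillConvexPoly(im,cv2.convexHull((q*16).round().astype(np.int32)),1,shift=4)
    im=im>0;return 1-(im&mb).sum()/(im|mb).sum()
st=np.array([.004,.004,.01,.1,.1,.05])
for z in(.085,.095):
    p=np.array([0,0,z,0,0,-.064])
    for f in(1,.5,.3):
        o=minimize(cost,p,method="Nelder-Mead",options=dict(maxfev=600,initial_simplex=np.vstack([p]+[p+np.eye(6)[i]*st[i]*f for i in range(6)])));p=o.x
    print(p.round(4),o.fun)
b=cv2.imread("pics/sc2.png")[100:250,230:430];a=cv2.imread("pics/w12.png")[80:300,150:370]
cv2.imwrite("pics/m1.png",np.hstack([cv2.resize(a,(400,400)),cv2.resize(b,(400,400))]))
E
```

```text
[0.61825902 0.09193871 0.47078314]
[-0.0018 -0.0059  0.1043  0.0415  0.0117 -0.0601] 0.051252945324458676
[-0.0018 -0.0039  0.102   0.025   0.0129 -0.0638] 0.05325615544855378
```

View pics/m1.png

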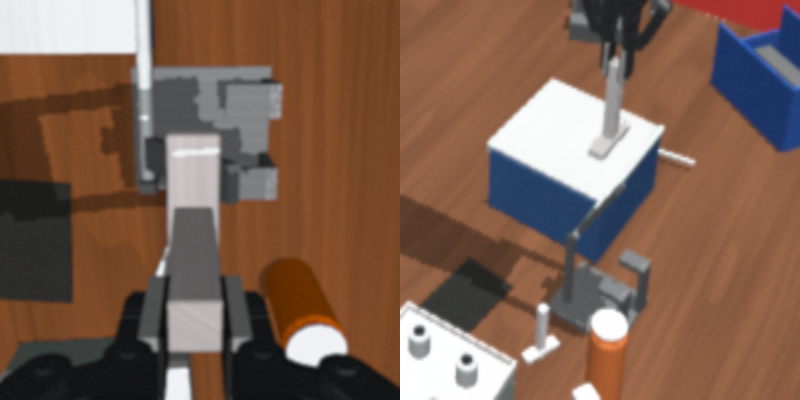

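The flap is shut and the tee is held upright, though it slid about 15 mm down in the grip. Carry it to the mat and lower it with force checks.

>>> carry_out([
  [-0.35,-0.2,0,0,1],
  [-0.7,-0.4,0,0,1],
  [-0.87,-0.5,0,0,1],
  [-0.87,-0.5,0,0,1],
])

```text
time: 47.1
position: [0.5298, 0.0412, 0.4724]
tool_rot: [-180.0, 0.0, 86.2]
wrist_force: [0.2, -0.5, -1.0]
grip_width: 0.0159
grasp_force: 79.0
```

>>> carry_out([
  [-0.35,-0.2,0,0,1],
  [-0.7,-0.4,0,0,1],
  [-0.87,-0.5,-0.2,0,1],
  [-0.87,-0.5,-0.6,0,1],
  [-0.87,-0.5,-1,0,1],
  [-0.87,-0.5,-1,0,1],
])

```text
time: 47.7
position: [0.4428, -0.0076, 0.3662]
tool_rot: [-179.3, -0.1, 86.3]
wrist_force: [-0.6, -0.6, -1.1]
grip_width: 0.0157
grasp_force: 79.0
```

>>> carry_out([
  [0,0,-0.4,0,1],
  [0,0,-0.75,0,1],
  [0,0,-0.95,0,1],
  [0,0,-0.95,0,1],
  [0,0,-0.95,0,1],
])

```text
time: 48.2
position: [0.4455, -0.008, 0.2796]
tool_rot: [179.9, 0.0, 86.3]
wrist_force: [-0.8, 0.6, -1.0]
grip_width: 0.0163
grasp_force: 79.0
```

>>> carry_out([
  [0,0,-0.06,0,1],
  [0,0,-0.06,0,1],
  [0,0,-0.06,0,1],
])

```text
time: 48.5
position: [0.4447, -0.008, 0.2727]
tool_rot: [179.9, 0.0, 86.3]
wrist_force: [-0.0, 0.5, -0.4]
grip_width: 0.0157
grasp_force: 79.1
```

>>> carry_out([
  [0,0,-0.05,0,1],
  [0,0,-0.05,0,1],
  [0,0,-0.05,0,1],
])

```text
time: 48.8
position: [0.4442, -0.008, 0.2665]
tool_rot: [-180.0, -0.0, 86.3]
wrist_force: [-0.4, -0.5, -1.6]
grip_width: 0.0159
grasp_force: 79.1
```

>>> carry_out([
  [0,0,-0.04,0,1],
  [0,0,-0.04,0,1],
  [0,0,-0.04,0,1],
])

```text
time: 49.1
position: [0.4442, -0.008, 0.2625]
tool_rot: [-180.0, -0.0, 86.3]
wrist_force: [-0.4, 0.1, -1.3]
grip_width: 0.0161
grasp_force: 79.1
```

>>> carry_out([
  [0,0,-0.03,0,1],
  [0,0,-0.03,0,1],
  [0,0,-0.03,0,1],
])

```text
time: 49.4
position: [0.4443, -0.008, 0.2596]
tool_rot: [-180.0, -0.0, 86.3]
wrist_force: [0.2, 0.6, -0.7]
grip_width: 0.0165
grasp_force: 79.1
```

>>> carry_out([
  [0,0,-0.03,0,1],
  [0,0,-0.03,0,1],
  [0,0,-0.03,0,1],
])

```text
time: 49.7
position: [0.4443, -0.008, 0.2566]
tool_rot: [-180.0, -0.0, 86.3]
wrist_force: [0.6, -1.0, -1.3]
grip_width: 0.0157
grasp_force: 79.1
```

```bash
python3 - <<'E'
from h import *
s=r.sense();print(s["position"],s["wrist_force"],s["ft_torque"])
E
```

```text
[ 0.44426521 -0.00799526  0.25657103] [ 0.56054603 -0.97559463 -1.27717759] [-0.0081126   0.03742437  0.03980523]
```

>>> carry_out([
  [0,0,-0.03,0,1],
  [0,0,-0.03,0,1],
  [0,0,-0.03,0,1],
])

```text
time: 50.0
position: [0.4449, -0.0082, 0.2552]
tool_rot: [179.9, 0.0, 86.3]
wrist_force: [-1.8, -1.3, 5.6]
grip_width: 0.0159
grasp_force: 80.1
```

>>> carry_out([
  [0,0,-0.03,0,1],
  [0,0,-0.03,0,1],
  [0,0,-0.03,0,1],
])

```text
time: 50.3
position: [0.4458, -0.0082, 0.2552]
tool_rot: [179.9, 0.0, 86.3]
wrist_force: [-9.2, -0.2, 23.0]
grip_width: 0.0163
grasp_force: 82.4
```

>>> carry_out([
  [0,0,-0.03,0,1],
  [0,0,-0.03,0,1],
  [0,0,-0.03,0,1],
])

```text
time: 50.6
position: [0.4467, -0.0083, 0.2552]
tool_rot: [179.9, 0.0, 86.3]
wrist_force: [-15.8, 1.6, 39.5]
grip_width: 0.0162
grasp_force: 85.2
```

>>> carry_out([
  [0,0,0.04,0,1],
  [0,0,0.07,0,1],
  [0,0,0.07,0,1],
  [0,0,0.07,0,0.85],
  [0,0,0.07,0,0.7],
  [0,0,0.07,0,0.5],
  [0,0,0.07,0,0.35],
  [0,0,0.07,0,0.35],
  [0,0,0.3,0,0.35],
  [0,0,0.7,0,0.35],
  [0,0,1,0,0.35],
  [0,0,1,0,0.35],
])

```text
time: 51.8
position: [0.4457, -0.0082, 0.353]
tool_rot: [179.4, 0.0, 86.3]
wrist_force: [0.1, -0.1, 0.4]
grip_width: 0.0556
grasp_force: 0.0
```

>>> carry_out([
  [0,-0.3,0,0,0.35],
  [0,-0.6,0,0,0.35],
  [0,-1,0,0,1],
  [0,-1,0,0,1],
  [0,-1,0,0,1],
])

```text
time: 52.3
position: [0.444, -0.1085, 0.3467]
tool_rot: [-179.9, -0.1, 86.2]
wrist_force: [-0.3, 0.6, -0.1]
grip_width: 0.0122
grasp_force: 0.0
```

```bash
python3 - <<'E'
from h import *
s=r.sense();print(s["time"],s["position"],s["tool_rot"]);c=r.camera("wrist");k=cam(c,s);c2=r.camera("scene");k2=cam(c2);t=r.camera("top");kt=cam(t)
T=[box(-.012,.012,-.042,.042,.004,.014),box(-.009,.009,-.009,.009,.004,.099)]
for cc,kk,n in((c,k,"w"),(c2,k2,"s")):
    for d in r.masks_of(cc,"prop"):
        p=back(*d["centre"],.04,kk)
        if abs(p[0]-.444)<.06 and abs(p[1])<.07: print(n,d["conf"],p.round(3),fit(T,[(d["region"],kk)],(.445,-.008,-.064)))
for cc,kk,n in((c,k,"w"),(t,kt,"t"),(c2,k2,"s")):
  for th,z in(("rocker",.07),("plunger",.086),("demag",.05),("bush1",.065)):
    for d in r.masks_of(cc,th):
        if d["conf"]>.3:
            print(n,th,round(d["conf"],2),np.round(d["centre"]),d["region"].sum(),back(*d["centre"],z,kk).round(3), fit(DEM,[(d["region"],kk)],(.507,-.261,.011)) if th=="demag" and d["region"].sum()>3000 else "")
E
```

```text
52.3 [ 0.44403986 -0.10850339  0.34669153] [-1.79904709e+02 -5.26435330e-02  8.62007301e+01]
w 0.83 [ 0.444 -0.006  0.04 ] (array([ 0.44260349, -0.00911915, -0.07738103]), np.float64(0.04464705882352937))
s 0.75 [ 0.447 -0.018  0.04 ] (array([ 0.44142769, -0.00517951,  0.01864541]), np.float64(0.12015711480092839))
w plunger 0.68 [231. 292.] 452 [ 0.474 -0.148  0.086] 
w demag 0.75 [231. 324.] 16209 [ 0.513 -0.168  0.05 ] (array([ 0.51081513, -0.26208366,  0.00250367]), np.float64(0.500592484311613))
w bush1 0.81 [232. 288.] 459 [ 0.473 -0.159  0.065] 
w bush1 0.79 [239. 360.] 1028 [ 0.548 -0.173  0.065] 
w bush1 0.57 [285. 356.] 56 [ 0.546 -0.231  0.065] 
t rocker 0.64 [200. 354.] 182 [ 0.46  -0.356  0.07 ] 
t plunger 0.68 [173. 355.] 95 [ 0.55  -0.36   0.086] 
t demag 0.9 [187. 335.] 3228 [ 0.507 -0.297  0.05 ] (array([ 0.5078928 , -0.2679168 , -0.01239696]), np.float64(0.28584219362059315))
t bush1 0.64 [200. 321.] 103 [ 0.46  -0.247  0.065] 
t bush1 0.44 [176. 319.] 73 [ 0.543 -0.242  0.065] 
s rocker 0.62 [268. 192.] 256 [ 0.464 -0.362  0.07 ] 
s demag 0.78 [269. 223.] 6105 [ 0.517 -0.306  0.05 ] (array([ 0.50338461, -0.25526107,  0.02630191]), np.float64(0.12893811946043132))
s demag 0.42 [256. 248.] 170 [ 0.542 -0.235  0.05 ] 
s bush1 0.67 [243. 220.] 195 [ 0.463 -0.246  0.065] 
s bush1 0.67 [229. 237.] 144 [ 0.468 -0.177  0.065] 
s bush1 0.64 [237. 263.] 174 [ 0.546 -0.165  0.065] 
s bush1 0.62 [255. 248.] 142 [ 0.551 -0.245  0.065]
```

The tee stands on the mat at (0.443, −0.009). Now the rocker.

>>> carry_out([
  [0.06,-0.3,0,0,1],
  [0.12,-0.6,0,0,1],
  [0.16,-0.825,0,0,1],
])

```text
time: 53.45
position: [0.4605, -0.1918, 0.3479]
tool_rot: [180.0, 0.0, 86.3]
wrist_force: [-0.4, -0.2, 0.3]
grip_width: -0.0002
grasp_force: 0.0
```

>>> carry_out([
  [0.06,-0.3,0,0,1],
  [0.12,-0.6,0,0,1],
  [0.16,-0.825,0,0,1],
])

```text
time: 53.75
position: [0.4765, -0.2747, 0.3477]
tool_rot: [180.0, 0.0, 86.3]
wrist_force: [0.3, 0.6, -0.2]
grip_width: 0.0004
grasp_force: 0.0
```

>>> carry_out([
  [0.06,-0.3,0,0,1],
  [0.12,-0.6,0,0,1],
  [0.16,-0.825,0,0,1],
  [0.16,-0.825,0,0,1],
  [0.16,-0.825,-0.3,0,1],
  [0.16,-0.825,-0.6,0,1],
  [0.16,-0.825,-0.85,0,1],
  [0.16,-0.825,-0.85,0,1],
  [0.16,-0.825,-0.85,0,1],
])

```text
time: 54.65
position: [0.4923, -0.355, 0.2627]
tool_rot: [-180.0, -0.0, 86.3]
wrist_force: [0.3, -0.4, -0.0]
grip_width: 0.0001
grasp_force: 0.0
```

>>> carry_out([
  [0,0,-0.05,0,1],
  [0,0,-0.1,0,1],
  [0,0,-0.1,0,1],
])

```text
time: 54.95
position: [0.4926, -0.3557, 0.2535]
tool_rot: [179.9, 0.1, 86.3]
wrist_force: [0.1, -0.5, 2.3]
grip_width: 0.0004
grasp_force: 0.8
```

>>> carry_out([
  [0,0,-0.05,0,1],
  [0,0,-0.1,0,1],
  [0,0,-0.1,0,1],
])

```text
time: 55.25
position: [0.4919, -0.3551, 0.2414]
tool_rot: [-179.9, -0.1, 86.3]
wrist_force: [-0.1, 0.2, -0.0]
grip_width: 0.0
grasp_force: 0.0
```

The force rose to 2.3 N and then vanished at z 0.241, so the rocker has snapped over. I'll push slightly further to confirm, then go to the plunger.

>>> carry_out([
  [0,0,-0.04,0,1],
  [0,0,-0.04,0,1],
  [0,0,-0.04,0,1],
])

```text
time: 55.55
position: [0.4926, -0.3558, 0.2399]
tool_rot: [180.0, 0.0, 86.3]
wrist_force: [-1.2, 1.1, 6.1]
grip_width: -0.0001
grasp_force: 2.7
```

>>> carry_out([
  [0,0,0.3,0,1],
  [0,0,0.6,0,1],
  [0,0,0.8,0,1],
  [0.3,0,0.8,0,1],
  [0.655,0,0.8,0,1],
  [0.655,0,0.8,0,1],
  [0.655,0,0.5,0,1],
  [0.655,0,0.35,0,1],
  [0.655,0,0.35,0,1],
  [0.655,0,0.35,0,1],
])

```text
time: 56.55
position: [0.5573, -0.3555, 0.2731]
tool_rot: [-179.9, -0.0, 86.3]
wrist_force: [-0.3, -0.1, -0.3]
grip_width: 0.0001
grasp_force: 0.0
```

```bash
python3 - <<'E'
from h import *
s=r.sense();print(s["position"],s["wrist_force"])
for n in("top","scene"):
    c=r.camera(n);k=cam(c);save(c,f"pics/{n}f.png")
    for th,z in(("plunger",.08),("rocker",.07)):
        for d in r.boxes_of(c,th): print(n,th,d["conf"],d["centre"],back(*d["centre"],z,k).round(3))
E
```

```text
[ 0.55726204 -0.35552144  0.27313563] [-0.30795382 -0.07110292 -0.27451664]
top rocker 0.47 [248.1, 339.1] [ 0.296 -0.305  0.07 ]
scene plunger 0.28 [273.9, 225.0] [ 0.549 -0.341  0.08 ]
scene rocker 0.91 [265.6, 193.7] [ 0.461 -0.353  0.07 ]
```

>>> carry_out([
  [0,0,-0.1,0,1],
  [0,0,-0.2,0,1],
  [0,0,-0.2,0,1],
])

```text
time: 57.15
position: [0.5579, -0.3555, 0.2526]
tool_rot: [180.0, 0.0, 86.3]
wrist_force: [0.8, -1.6, 5.2]
grip_width: 0.0002
grasp_force: 2.3
```

>>> carry_out([
  [0,0,-0.05,0,1],
  [0,0,-0.08,0,1],
  [0,0,-0.08,0,1],
  [0,0,-0.08,0,1],
])

```text
time: 57.55
position: [0.5581, -0.3556, 0.2474]
tool_rot: [-180.0, 0.0, 86.3]
wrist_force: [-2.0, 0.5, 7.1]
grip_width: 0.0002
grasp_force: 4.4
```

>>> carry_out([
  [0,0,-0.03,0,1],
  [0,0,-0.03,0,1],
  [0,0,-0.03,0,1],
])

```text
time: 57.85
position: [0.5583, -0.3558, 0.2472]
tool_rot: [-180.0, -0.0, 86.3]
wrist_force: [-8.7, 5.0, 20.9]
grip_width: 0.0002
grasp_force: 10.2
```

The plunger is hard on its stop (20.9 N, no further travel). Rise clear and check everything once more.

>>> carry_out([
  [0,0,0.1,0,1],
  [0,0,0.3,0,1],
  [0,0,0.7,0,1],
  [0,0,1,0,1],
  [0,0,1,0,1],
])

```text
time: 58.35
position: [0.5589, -0.3562, 0.3486]
tool_rot: [179.6, 0.3, 86.3]
wrist_force: [1.0, 0.9, 0.7]
grip_width: 0.0002
grasp_force: 0.0
```

>>> carry_out([
  [-0.2,-0.3,0.2,0,1],
  [-0.4,-0.7,0.4,0,1],
  [-0.4,-1,0.5,0,1],
  [-0.4,-1,0.5,0,1],
  [-0.4,-1,0.5,0,1],
  [-0.4,-1,0.5,0,1],
])

```text
time: 58.95
position: [0.5179, -0.4545, 0.3906]
tool_rot: [-179.9, -0.2, 86.4]
wrist_force: [0.5, 0.2, 0.3]
grip_width: 0.0
grasp_force: 0.0
```

```bash
python3 - <<'E'
from h import *
s=r.sense();print(s["time"],s["position"],s["wrist_force"])
for n in("wrist","top","scene"):
    c=r.camera(n);k=cam(c,s);save(c,f"pics/{n}g.png")
    for th,z in(("plunger",.08),("rocker",.07),("bush1",.065),("prop",.04),("flap",.09),("spray_can",.06),("tape_roll",.025),("screwdriver",.02)):
        for d in r.boxes_of(c,th): 
            if d["conf"]>.4: print(n,th,d["conf"],np.round(d["centre"]),back(*d["centre"],z,k).round(3))
E
```

```text
58.95 [ 0.51786744 -0.45453097  0.39058871] [0.52414922 0.16812563 0.3069038 ]
wrist plunger 0.96 [ 81. 293.] [ 0.558 -0.357  0.08 ]
wrist plunger 0.73 [ 62. 239.] [ 0.507 -0.336  0.08 ]
wrist plunger 0.62 [40. 53.] [ 0.336 -0.307  0.08 ]
wrist tape_roll 0.74 [46. 56.] [ 0.301 -0.301  0.025]
top plunger 0.56 [172. 353.] [ 0.555 -0.354  0.08 ]
top bush1 0.59 [198. 323.] [ 0.466 -0.253  0.065]
top bush1 0.49 [172. 298.] [ 0.555 -0.171  0.065]
top prop 0.66 [130. 305.] [ 0.712 -0.197  0.04 ]
top prop 0.63 [165. 259.] [ 0.583 -0.037  0.04 ]
top prop 0.45 [206. 251.] [ 0.438 -0.01   0.04 ]
top flap 0.61 [191. 168.] [0.48  0.268 0.09 ]
top spray_can 0.52 [131. 270.] [ 0.701 -0.074  0.06 ]
top tape_roll 0.72 [182. 175.] [0.525 0.257 0.025]
top screwdriver 0.63 [191. 125.] [0.491 0.43  0.02 ]
scene plunger 0.5 [214. 261.] [ 0.498 -0.1    0.08 ]
scene plunger 0.46 [279. 225.] [ 0.558 -0.355  0.08 ]
scene plunger 0.45 [154. 321.] [0.497 0.285 0.08 ]
scene rocker 0.64 [267. 195.] [ 0.466 -0.355  0.07 ]
scene rocker 0.61 [237. 264.] [ 0.551 -0.171  0.07 ]
scene bush1 0.67 [238. 260.] [ 0.541 -0.172  0.065]
scene bush1 0.61 [244. 224.] [ 0.476 -0.244  0.065]
scene bush1 0.57 [255. 248.] [ 0.551 -0.246  0.065]
scene bush1 0.52 [227. 237.] [ 0.463 -0.169  0.065]
scene prop 0.98 [274. 323.] [ 0.734 -0.177  0.04 ]
scene prop 0.81 [204. 261.] [ 0.447 -0.019  0.04 ]
scene prop 0.71 [154. 319.] [0.467 0.342 0.04 ]
scene prop 0.56 [230. 299.] [ 0.602 -0.059  0.04 ]
scene flap 0.72 [152. 319.] [0.495 0.276 0.09 ]
scene spray_can 0.78 [234. 335.] [ 0.703 -0.042  0.06 ]
scene tape_roll 0.47 [252. 161.] [ 0.322 -0.328  0.025]
```

All four bushes are on the plate, the tee is on its mat, the flap is shut, and the bystanders have not moved. Handing in.

```bash
python3 -c "
from rig import r
print(r.finish_job())"
```

```text
the job is handed in; nothing more can be done
None
```

I finished every step in order and handed the job in at about 59 s; the hand-in returned no verdict. In the last check the four bushes were apart on the plate, the tee was on its mat, the flap was shut and the bystanders had not moved; that the rocker is on and that the plunger reached its stop I judged from contact forces.

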